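# Set out the hardware pots and fill the large one with studs

### The arm

A 7-joint arm with a two-finger parallel gripper is mounted at the origin on the work surface. World frame = base frame: x ahead of the robot, y to its left, z up, the work surface at z = 0. Lengths are in mm, angles in rad, forces in N, time in s.
With the tool pointing down it reaches from about 425 to 875 mm from the base axis. Payload 8.4 kg.
Tool frame: the origin (TCP) lies between the finger pads; the fingertips stand 14 mm ahead of it and the grasp point (between the pads) lies 5 mm behind it; z points along the fingers, y is the direction in which the jaws open and shut (so a half turn about z gives the same grasp; the last joint's range is limited). The gripper opens to 87 mm and grips with 3 to 60 N. Pads are 19 mm wide; open, the fingers measure 117 mm over their backs; the gripper's body (75 mm by 190 mm) begins 51 mm behind the grasp point.
Start: joints at [-1.231, 0.333, 0.04, 1.465, -0.013, 1.343, -0.059], TCP at [276.151, 588.39, 204.346] pointing down, gripper open.
Joint ranges: [-2.58, 2.58], [-0.38, 2.09], [-1.3, 1.39], [0.25, 2.4], [-1.5, 4.64], [0.08, 2.09], [-2.65, 2.65]. Speed limits (rad/s): [2.22, 2.22, 2.79, 2.79, 3.14, 3.14, 3.14].

### API

Orientations are given as a unit quaternion [x, y, z, w].
In Python, from plant import ctrl gives the robot as it stands.
- The arm moves only by the tool apply_moves, never from a script. Its argument "plan" is one flat list of numbers, 5 for each row, row after row: the gripper command: -1 is shut, 1 is fully open, values between are in proportion, then the shift along the world's x, y, z in cm, then the turn about the world's z in rad. A call has 1 to 12 rows; each row is the pose to reach, as a shift and turn from the pose commanded when the call began; what a row does not reach only later rows make up. A row lasts 1/10 s, in which the tool goes at most 50 mm and 8.59 degrees, less where a joint would pass 70% of its speed; a pose out of reach is approached as far as the arm can. A call with a gripper value outside its range is refused whole. The fingers move at their own pace and stop on an object; the grip force is fixed at half the most. Time passes only in rows, so rows that repeat a pose let the fingers close. It gives the time, the measured TCP pose, the force and the opening at its end, in the units of the state.
- ctrl.read_state(): the state, without advancing time (a new reading comes with each control period).
- ctrl.get_image(name): name is "side" or "top" or "wrist"; returns a dict with "image" (480x640x3 uint8, red, green, blue), "fx", "fy", "cx", "cy" (pixels), "k1" (the pictures are not rectified: a ray, as slopes to the right and down, at radius r is drawn at 1 + k1 r^2 times it, then the intrinsics apply), "R" (3x3) and "t" (3): a world point X has camera coordinates R X + t. Camera axes: x right, y down, z forward; pixel columns grow to the right and rows downward; lengths in mm; the calibration is good to about 2 mm. A picture is of the moment at which its call begins. There is no depth.
- ctrl.job_done(): hands the job in, once; it reports no verdict.
The state is a dict: "time_s": time; "joint_pos": joint angles; "joint_vel": joint speeds; "joint_torque": joint torques, N m; "eef_pos": TCP position; "tool_rot": TCP orientation; "contact_force": force on the tool from outside, world axes, zero at the start; "ft_torque": the same for the moment, N m; "width": finger opening in mm.
Only numpy, scipy, OpenCV 4.12 (cv2) and the standard library are available. Lean on these libraries where they do the work, as an engineer would, in place of code of your own. Each camera call takes 0.05 s, during which the arm holds its last target. There are 200 camera calls.

### The job

Set out the hardware for the next batch of bags: pull the nested wooden pots apart and stand every pot upright in the tray for its size, large in the widest tray, medium in the middle one, small in the narrowest. Tip all the brass studs out of the scoop into the large pot, and lay the empty scoop back flat on the mat. Do not shove the glue tin, the thread spool, the mallet or the brush about.

Things in the scene. Friction and masses are not known exactly. Their poses are not given: they have to be found in the camera images.
- pot_l: turned beech pot, open at the top, straight-sided with a wider collar round its top 24 mm, floor 6 mm thick. Origin: centre of the underside, z up. LARGE: 96 mm high, collar 70 mm across, body 65 mm, mouth 57 mm. It is the outermost of a nest, about 200 g (the only large pot).
- pot_m1: turned beech pot, open at the top, straight-sided with a wider collar round its top 24 mm, floor 6 mm thick. Origin: centre of the underside, z up. MEDIUM: 80 mm high, collar 62 mm across, body 55 mm, mouth 43 mm. About 140 g. At the start it is pushed down inside pot_l: its collar sits on pot_l's rim, so that only the 24 mm collar shows above, the body a tight 1 mm clear all round (origin 40 mm above pot_l's).
- pot_s1: turned beech pot, open at the top, straight-sided with a wider collar round its top 24 mm, floor 6 mm thick. Origin: centre of the underside, z up. SMALL: 64 mm high, collar 48 mm across, body 41 mm, mouth 32 mm. About 80 g; not always present. If present it is at the start pushed down inside pot_m1 in the same way (origin 40 mm above pot_m1's), on top of the nest of three.
- pot_m2: turned beech pot, open at the top, straight-sided with a wider collar round its top 24 mm, floor 6 mm thick. Origin: centre of the underside, z up. MEDIUM: 80 mm high, collar 62 mm across, body 55 mm, mouth 43 mm. About 140 g. The outer pot of a second nest, standing elsewhere on the mat.
- pot_s2: turned beech pot, open at the top, straight-sided with a wider collar round its top 24 mm, floor 6 mm thick. Origin: centre of the underside, z up. SMALL: 64 mm high, collar 48 mm across, body 41 mm, mouth 32 mm. About 80 g; not always present. If present it starts pushed down inside pot_m2 (origin 40 mm above pot_m2's).
- pot_s3: turned beech pot, open at the top, straight-sided with a wider collar round its top 24 mm, floor 6 mm thick. Origin: centre of the underside, z up. SMALL: 64 mm high, collar 48 mm across, body 41 mm, mouth 32 mm. About 80 g; not always present. If present it starts standing alone.
- tray_l: shallow plywood tray fixed to the mat, the widest of three that lie side by side in no fixed order: 210 mm long (its x) and 104 mm wide (its y), 20 mm high outside, walls and floor 5 mm thick. It takes the large pots. Origin: centre of the underside, which lies on the mat; z up.
- tray_m: shallow plywood tray fixed to the mat, the middle of three that lie side by side in no fixed order: 210 mm long (its x) and 92 mm wide (its y), 20 mm high outside, walls and floor 5 mm thick. It takes the medium pots. Origin: centre of the underside, which lies on the mat; z up.
- tray_s: shallow plywood tray fixed to the mat, the narrowest of three that lie side by side in no fixed order: 210 mm long (its x) and 78 mm wide (its y), 20 mm high outside, walls and floor 5 mm thick. It takes the small pots. Origin: centre of the underside, which lies on the mat; z up.
- scoop: flat-bottomed aluminium hand scoop, 110 g, on the mat with the studs in it: trough 110 mm long, sides 33 mm high and 55 mm apart narrowing to 49 at the open mouth, floor 3 mm thick. Origin: centre of the trough's underside; -x points to the mouth (x = -55 mm), +x to the wooden handle (x = 55 to 165 mm; 16 wide, 24 high). Studs slide out when it is tipped 30 to 45 degrees mouth down.
- scoop_grip (a point): a good place to hold the scoop: on the middle of its wooden handle bar (16 mm wide across the scoop's y), 80 mm behind the trough's centre, 34 mm above the underside; axes as the scoop's
- scoop_mouth (a point): middle of the scoop's pouring lip, on the upper face of its floor at the open mouth; axes as the scoop's
- stud0: brass bag-foot stud, 20 mm across and 16 mm high, 14 g, one of 4 to 6 (the others are absent); starts standing in the scoop. Origin: centre of its underside, z along its axis.
- stud1: brass bag-foot stud, 20 mm across and 16 mm high, 14 g, one of 4 to 6 (the others are absent); starts standing in the scoop. Origin: centre of its underside, z along its axis.
- stud2: brass bag-foot stud, 20 mm across and 16 mm high, 14 g, one of 4 to 6 (the others are absent); starts standing in the scoop. Origin: centre of its underside, z along its axis.
- stud3: brass bag-foot stud, 20 mm across and 16 mm high, 14 g, one of 4 to 6 (the others are absent); starts standing in the scoop. Origin: centre of its underside, z along its axis.
- stud4: brass bag-foot stud, 20 mm across and 16 mm high, 14 g, one of 4 to 6 (the others are absent); starts standing in the scoop. Origin: centre of its underside, z along its axis.
- stud5: brass bag-foot stud, 20 mm across and 16 mm high, 14 g, one of 4 to 6 (the others are absent); starts standing in the scoop. Origin: centre of its underside, z along its axis.
- glue_tin: steel glue tin, 72 mm across, 100 mm high; bystander. Origin: centre of the underside
- spool: dark wooden thread spool, 52 mm across, 58 mm high; bystander. Origin: centre of the underside
- mallet: mallet lying down, white nylon head 60 mm across, 85 mm long, 25 cm in all; bystander. Origin: under the middle, handle to its -x
- edge_brush: hand brush lying on the mat's near edge; bystander. Origin: under its middle

How it is judged:
By the outcome, as a careful person would: the job done as asked, in the order asked, and still so for the second after the job is handed in, with the robot touching nothing.
Of pot_s1, pot_s2, pot_s3 only 1 to 3 are there at a start; the rules pass over those that are not, and their reading is None.
Of stud0, stud1, stud2, stud3, stud4, stud5 only 4 to 6 are there at a start; the rules pass over those that are not, and their reading is None.
At some moment in a run one of scoop may be knocked a few centimetres aside while the robot is not near it.
It also fails if it takes over 210 s, if anything falls off the work surface, if the arm or the gripper's body presses on something with over 40 N, if the wrist force passes 120 N, or if a joint passes its speed limit or range.

## Working session

There is one attempt and no reset: what is moved stays moved. The work goes in short steps, Python scripts to look and compute and a tool call to move; the robot and the scene stay as the last step left them, time stands still between calls to the robot, and variables do not carry over. Pictures are saved under pics/ and viewed, about 12 in all and at most 16, crops included, and the job is handed in when it is done.

Besides the shell and the picture viewer there is one more tool, called after "Request:" as name(argument=value, ...) on one line, values as JSON. apply_moves: Moves the arm, as the interface text tells. Its arguments: {"type":"object","properties":{"plan":{"type":"array"}},"required":["plan"]}

```bash
ls; mkdir -p pics
cat > h.py <<'E'
import numpy as np, cv2, json
from plant import ctrl
def snap(name,fn,crop=None,scale=1):
    d=ctrl.get_image(name); im=d.pop("image"); 
    np.savez('pics/'+fn+'.npz',im=im,**d)
    o=im[...,::-1]
    if crop: o=o[crop[1]:crop[3],crop[0]:crop[2]]
    if scale!=1: o=cv2.resize(o,None,fx=scale,fy=scale,interpolation=cv2.INTER_CUBIC)
    cv2.imwrite('pics/'+fn+'.png',o); return dict(d,image=im)
def load(fn): return dict(np.load('pics/'+fn+'.npz'))
def proj(d,X):
    c=np.atleast_2d(X)@d["R"].T+d["t"]; s=c[:,:2]/c[:,2:]
    s=s*(1+d["k1"]*(s**2).sum(1,keepdims=True))
    return s*[d["fx"],d["fy"]]+[d["cx"],d["cy"]]
def unproj(d,uv,z):
    q=(np.array(uv,float)-[d["cx"],d["cy"]])/[d["fx"],d["fy"]]; s=q.copy()
    for _ in range(20): s=q/(1+d["k1"]*(s@s))
    r=d["R"].T@np.array([s[0],s[1],1]); C=-d["R"].T@d["t"]
    return C+r*(z-C[2])/r[2]
E
python3 - <<'E'
from h import *
for n in("top","side"):
    d=snap(n,n+"0"); print(n,d["fx"],d["k1"],(-d["R"].T@d["t"]).round(),d["R"].round(2).tolist())
s=ctrl.read_state(); print(s["eef_pos"],s["tool_rot"],s["width"],s["time_s"])
E
```

```text
pics
top 588.3351452138656 -0.0005848044463313511 [ 498.   29. 1090.] [[-0.02, -1.0, 0.0], [-1.0, 0.02, -0.08], [0.08, -0.01, -1.0]]
side 623.8188671520368 -0.026789191186067488 [ 389. -860. 1194.] [[0.98, -0.21, -0.01], [-0.17, -0.76, -0.62], [0.12, 0.61, -0.78]]
[275.99946818 588.03712117 203.56482282] [ 2.17655881e-01  9.76025319e-01 -6.93507709e-04 -1.15663276e-04] 87.11430289913672 0.1
```

View pics/top0.png

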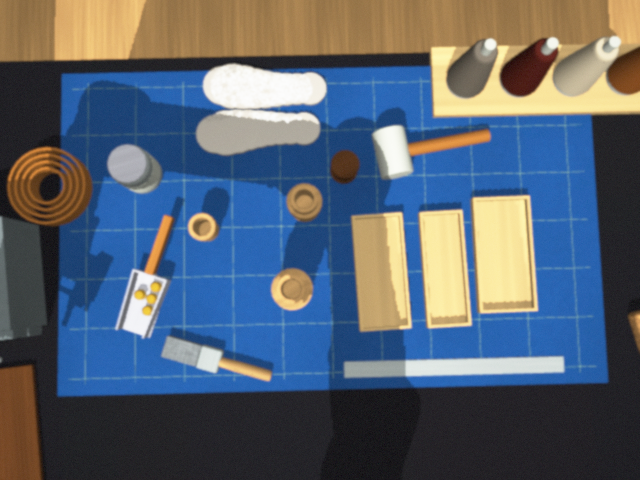

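View pics/side0.png

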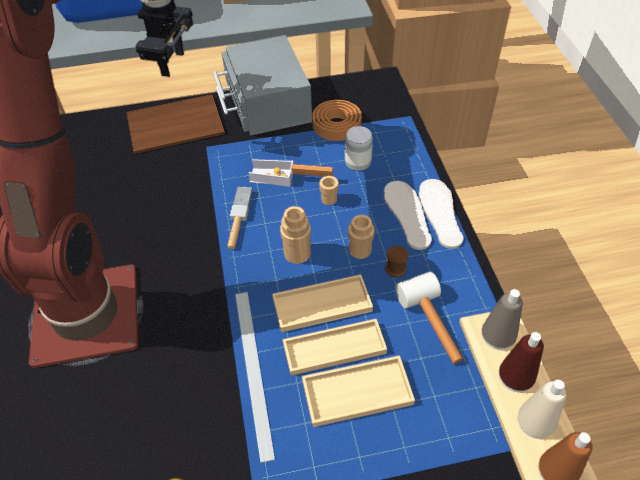

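The pictures show a nest of three at (291,289) in the top view, a nest of two at (304,202), a single pot at (203,227), the scoop with studs near (142,300), and trays at x = 382, 445 and 505. I'll enlarge both regions for measuring.

Run:
```python
from h import *
d=load("top0"); im=d["im"][...,::-1]
cv2.imwrite("pics/c1.png",cv2.resize(im[175:355,100:340],None,fx=3.33,fy=3.33,interpolation=cv2.INTER_CUBIC))
cv2.imwrite("pics/c2.png",cv2.resize(im[185:345,340:550],None,fx=3.5,fy=3.5,interpolation=cv2.INTER_CUBIC))
```

```text
(no output)
```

View pics/c1.png

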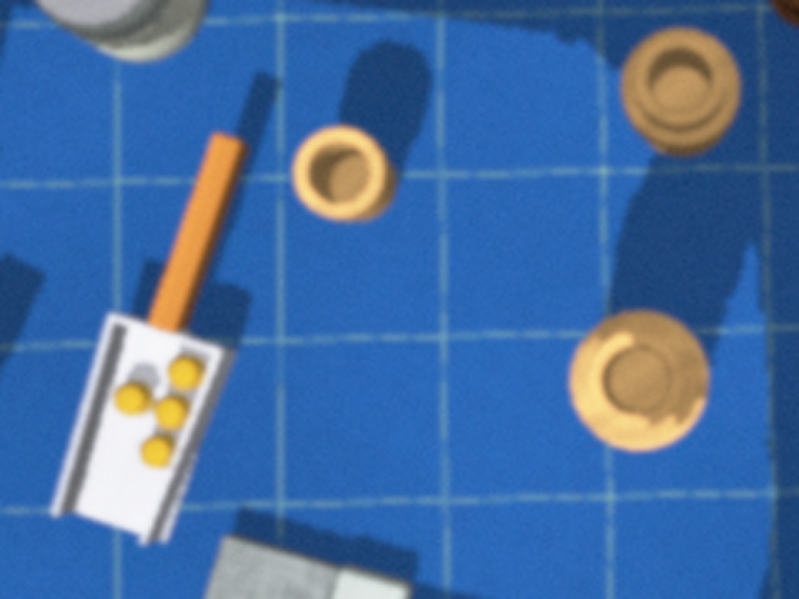

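View pics/c2.png

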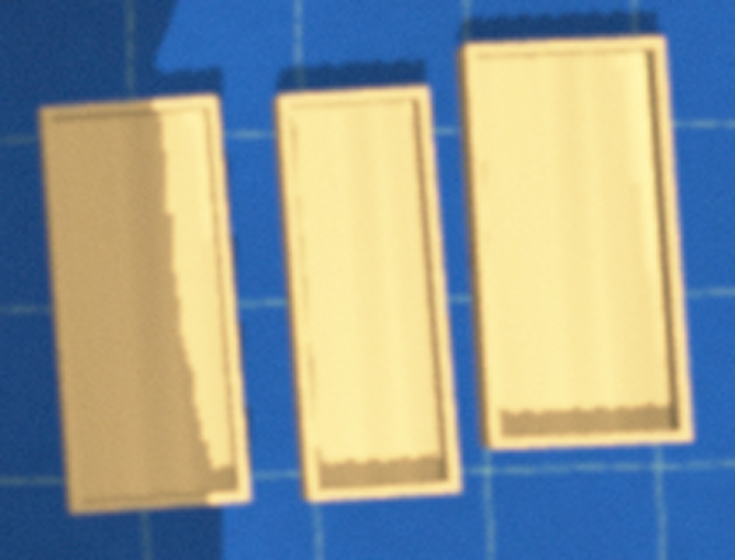

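Run:
```python
from h import *
d=load("top0"); f=lambda x,y,z:unproj(d,(100+x/3.33,175+y/3.33),z).round(1)[:2]
g=lambda x,y,z:unproj(d,(340+x/3.5,185+y/3.5),z).round(1)[:2]
print("single",f(341,173,64)); print("nest2",f(681,91,80),f(682,80,104)); print("nest1",f(639,380,96),f(637,377,144))
print("scoop handle end",f(227,136,46),f(165,328,46),"mouth",f(62,514,33),f(155,541,33),"rear",f(112,318,33),f(230,350,33))
print("studs",[f(x,y,19).tolist() for x,y in((132,398),(185,372),(170,411),(156,450))])
for n,c in (("A",((40,107),(218,96),(250,500),(70,514))),("B",((276,98),(430,86),(462,492),(308,500))),("C",((461,44),(665,37),(692,440),(486,448)))):
    p=np.array([g(*q,20) for q in c]); print(n,p.tolist(),p.mean(0).round(1),np.linalg.norm(p[0]-p[1]),np.linalg.norm(p[1]-p[2]))
# side overlay for check
s=load("side0"); im=s["im"][...,::-1].copy()
def circ(c,z,r):
    t=np.linspace(0,6.28,60); P=np.c_[c[0]+r*np.cos(t),c[1]+r*np.sin(t),0*t+z]
    cv2.polylines(im,[proj(s,P).round().astype(int)],True,(0,0,255),1)
for c,l in ((f(341,173,64),((64,24),(0,20.5))),(f(681,91,80),((80,31),(104,24),(0,27.5))),(f(639,380,96),((96,35),(120,31),(144,24),(0,32.5)))):
    for z,r in l: circ(c,z,r)
cv2.imwrite("pics/s1.png",cv2.resize(im[130:280,230:430],None,fx=4,fy=4))
```

```text
single [612.7 223.9]
nest2 [649.5  44. ] [651.5  43. ]
nest1 [500.3  68.3] [501.6  67.3]
scoop handle end [636.1 288.2] [534.1 321.5] mouth [436.7 380.1] [421.2 330.5] rear [540.6 353.6] [521.9 290.2]
studs [[497.5, 347.0], [510.9, 318.2], [489.9, 326.4], [469.1, 334.0]]
A [[632.0, -40.5], [635.6, -133.8], [425.6, -142.7], [420.8, -49.7]] [528.5 -91.7] 93.36942754456622 210.18851062795986
B [[633.8, -164.2], [638.2, -245.2], [427.0, -252.3], [424.9, -172.6]] [ 531.  -208.6] 81.11941814386985 211.31930815711095
C [[660.1, -262.5], [661.2, -370.0], [450.7, -372.5], [449.2, -265.7]] [ 555.3 -317.7] 107.50562775966661 210.51484508224124
```

View pics/s1.png

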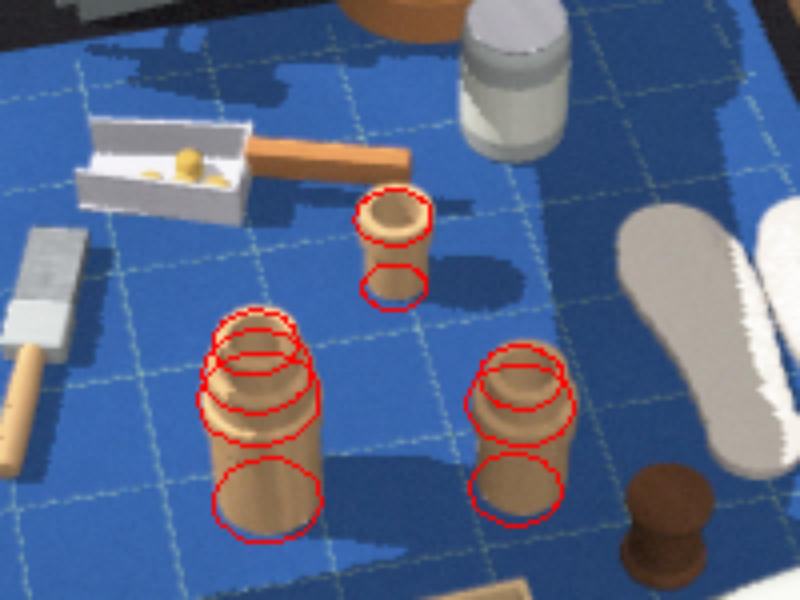

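The overlay agrees with the side view to about 2 mm. Trays by width are A = medium (528,-92), B = small (531,-209) and C = large (555,-318). I'll start with the single small pot.

Request:
apply_moves(plan=[1,0,0,6,0,1,33.6,-36.4,6,0.47,1,33.6,-36.4,6,0.47,1,33.6,-36.4,6,0.47,1,33.6,-36.4,6,0.47,1,33.6,-36.4,6,0.47,1,33.6,-36.4,6,0.47,1,33.6,-36.4,0,0.47,1,33.6,-36.4,0,0.47,1,33.6,-36.4,0,0.47,1,33.6,-36.4,0,0.47,1,33.6,-36.4,0,0.47])

```text
time_s: 1.3
eef_pos: [614.9, 216.4, 201.8]
tool_rot: [-0.011, 1.0, -0.003, -0.001]
contact_force: [-1.1, 0.1, -0.2]
width: 87.0
```

Request:
apply_moves(plan=[1,0,0,0,0,1,0,0,0,0])

```text
time_s: 1.5
eef_pos: [611.4, 225.9, 204.3]
tool_rot: [-0.016, 1.0, 0.0, -0.0]
contact_force: [-0.2, 1.5, 0.2]
width: 87.1
```

Request:
apply_moves(plan=[1,0,0,-5,0,1,0,0,-10,0,1,0,0,-14.7,0,1,0,0,-14.7,0,1,0,0,-14.7,0,-1,0,0,-14.7,0,-1,0,0,-14.7,0,-1,0,0,-14.7,0,-1,0,0,-14.7,0,-1,0,0,-14.7,0,-1,0,0,-10,0,-1,0,0,-5,0])

```text
time_s: 2.7
eef_pos: [610.8, 223.8, 153.8]
tool_rot: [-0.016, 1.0, -0.001, -0.002]
contact_force: [1.4, 0.2, 0.7]
width: 38.9
```

Request:
apply_moves(plan=[-1,0,0,5,0,-1,-2.1,-43,5,0,-1,-2.1,-43,5,0,-1,-2.1,-43,5,0,-1,-2.1,-43,5,0,-1,-2.1,-43,5,0,-1,-2.1,-43,5,0,-1,-2.1,-43,5,0,-1,-2.1,-43,5,0,-1,-2.1,-43,5,0,-1,-2.1,-43,5,0,-1,-2.1,-43,5,0])

```text
time_s: 3.9
eef_pos: [590.9, -206.1, 204.3]
tool_rot: [-0.015, 1.0, 0.0, -0.0]
contact_force: [-0.4, 0.8, -0.1]
width: 0.6
```

The fingers shut at about 70 mm/s, so I lifted too early. I'll check the pot.

Run:
```python
from h import *
snap("top","t2",(100,150,340,330),3.33)
```

```text
(no output)
```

View pics/t2.png

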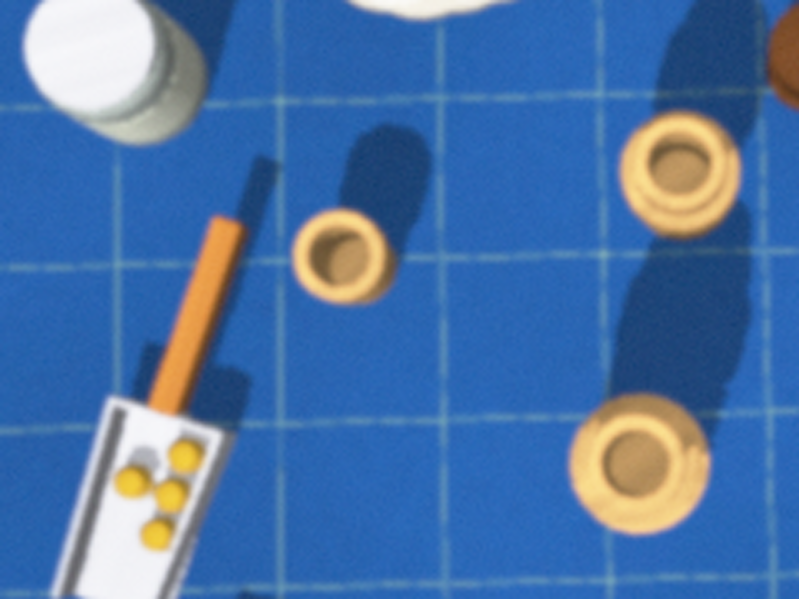

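The pot hasn't moved (rim at (341,257)), and both nests are untouched. Next is the nest-top small pot s1, with a half-open gripper.

Request:
apply_moves(plan=[0.5,-9,27.3,0,0,0.5,-9,27.3,0,0,0.5,-9,27.3,0,0,0.5,-9,27.3,0,0,0.5,-9,27.3,0,0,0.5,-9,27.3,0,0,0.5,-9,27.3,0,0,0.5,-9,27.3,0,0,0.5,-9,27.3,0,0,0.5,-9,27.3,-3,0,0.5,-9,27.3,-6.7,0,0.5,-9,27.3,-6.7,0])

```text
time_s: 5.15
eef_pos: [498.5, 65.6, 133.4]
tool_rot: [-0.015, 1.0, -0.001, -0.003]
contact_force: [-0.3, -0.8, 0.1]
width: 65.3
```

Request:
apply_moves(plan=[-1,0,0,0,0,-1,0,0,0,0,-1,0,0,0,0,-1,0,0,0,0,-1,0,0,0,0,-1,0,0,0,0,-1,0,0,0,0,-1,0,0,0.5,0,-1,0,0,1.5,0,-1,0,0,2.5,0,-1,0,0,2.5,0])

```text
time_s: 6.25
eef_pos: [502.3, 67.6, 164.4]
tool_rot: [-0.016, 1.0, 0.0, 0.001]
contact_force: [0.1, -0.0, 0.3]
width: 0.7
```

Run:
```python
from h import *
a=snap("side","x",(200,130,440,330))["image"][130:290,230:430]
b=snap("wrist","w")["image"]
o=np.zeros((560,800,3),np.uint8); o[:320,:400]=cv2.resize(a,(400,320)); o[:300,400:]=cv2.resize(b,(400,300))
cv2.imwrite("pics/mix.png",o[:320,:,::-1])
```

```text
(no output)
```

View pics/mix.png

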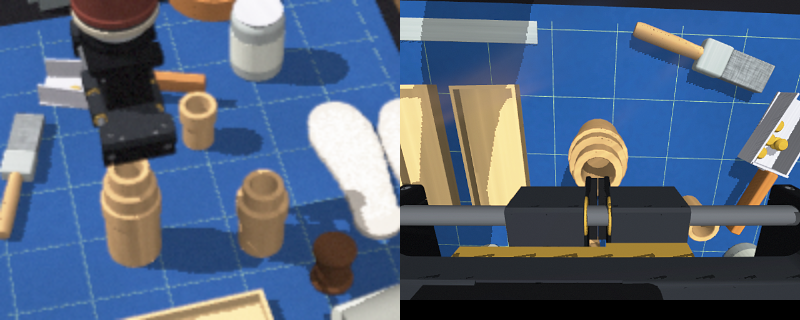

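Run:
```python
from h import *
s=ctrl.read_state(); print(s["eef_pos"],s["contact_force"],s["width"])
w=load("w"); print(-w["R"].T@w["t"], w["R"].round(2).tolist())
p=s["eef_pos"]
for n,d in(("w",w),("side",load("x")),("top",load("t2"))): print(n,"tcp",proj(d,p).round(),"tip",proj(d,p-[0,0,14]).round(),"s1rim",proj(d,[501.5,67.8,144]).round(),"basel",proj(d,[501,68,0]).round())
for X in([501.5,67.8,144],[612.7,223.9,64],[531,-208,5]): print(proj(w,X).round())
```

```text
[501.45876828  67.44360645 162.83936762] [ 0.2365168  -0.14279034 -0.58366023] 0.50187638396978
[421.90300605  64.87044206 344.57724857] [[-0.03, 1.0, -0.0], [0.96, 0.03, 0.29], [0.29, 0.01, -0.96]]
w tcp [[316. 287.]] tip [[316. 278.]] s1rim [[316. 275.]] basel [[316. 220.]]
side tcp [[293. 210.]] tip [[294. 214.]] s1rim [[294. 215.]] basel [[297. 255.]]
top tcp [[291. 288.]] tip [[291. 288.]] s1rim [[291. 288.]] basel [[294. 289.]]
[[316. 275.]]
[[483. 360.]]
[[ 40. 242.]]
```

Request:
apply_moves(plan=[0.5,0,0,3,0,0.5,0,0,3,0,0.5,0,0,3,0,0.5,0,0,3,0,0.5,0,0,3,0,0.5,0,0,3,0,0.5,0,0,3,0,0.5,0,0,3,0,0.5,0,0,3,0,0.5,0,0,0,0,0.5,0,0,-2.5,0,0.5,0,0,-2.5,0])

```text
time_s: 7.55
eef_pos: [499.0, 66.9, 134.5]
tool_rot: [-0.016, 1.0, -0.001, -0.003]
contact_force: [-0.5, -0.8, 0.0]
width: 65.0
```

Request:
apply_moves(plan=[-1,0,0,0,0,-1,0,0,0,0,-1,0,0,0,0,-1,0,0,0,0])

```text
time_s: 7.95
eef_pos: [501.7, 67.5, 138.3]
tool_rot: [-0.016, 1.0, 0.0, 0.001]
contact_force: [-0.3, 0.0, -0.1]
width: 41.2
```

Request:
apply_moves(plan=[-1,0,0,0,0,-1,0,0,0,0,-1,0,0,0,0])

```text
time_s: 8.25
eef_pos: [501.1, 67.4, 137.4]
tool_rot: [-0.016, 1.0, 0.0, 0.0]
contact_force: [-0.3, 0.8, 0.2]
width: 17.2
```

Run:
```python
from h import *
b=snap("wrist","w2")["image"]; a=snap("side","x2")["image"]
im=np.hstack([cv2.resize(b[150:420,150:500],(400,309)),cv2.resize(a[140:294,200:400],(400,309))])
cv2.imwrite("pics/mix2.png",im[...,::-1])
s=ctrl.read_state(); print(s["eef_pos"],s["width"])
```

```text
[501.12107641  67.37917717 137.35527828] 9.634418632729757
```

View pics/mix2.png

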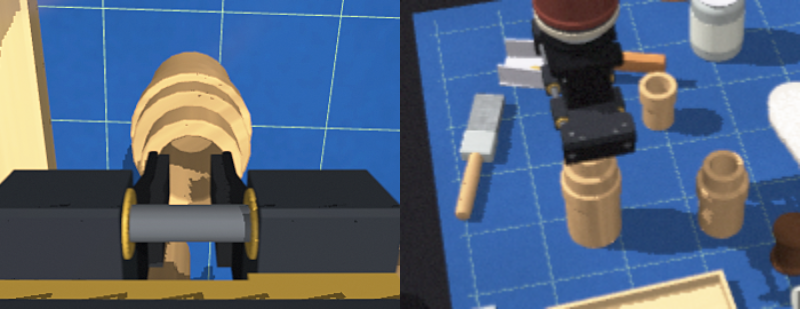

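Run:
```python
from h import *
d=load("w2"); print(d["fx"],d["fy"],d["cx"],d["cy"],d["k1"],(-d["R"].T@d["t"]).round())
im=cv2.resize(d["im"][...,::-1],None,fx=1.25,fy=1.25)
t=np.linspace(0,6.28,80)
def c(z,r,col,x=501.3,y=67.7):
    P=np.c_[x+r*np.cos(t),y+r*np.sin(t),0*t+z]; cv2.polylines(im,[(proj(d,P)*1.25).round().astype(int)],True,col,1)
c(144,24,(0,0,255));c(120,31,(0,255,0));c(96,35,(255,255,255));c(0,32.5,(0,255,255)); c(64,24,(0,0,255),612.7,223.9)
cv2.imwrite("pics/ov.png",im)
```

```text
355.77717034440695 355.77717034440695 315.8301208569567 244.18684119514714 -0.010720247385099543 [422.  65. 319.]
```

View pics/ov.png

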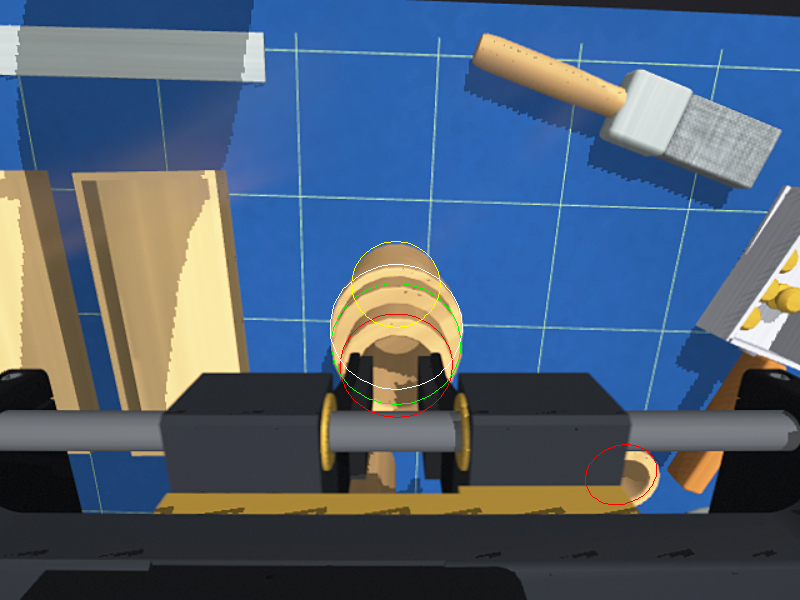

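The overlay heights fit, yet the fingers close freely over the mouth. That points to a height offset, so I'll probe gently on the rim.

Request:
apply_moves(plan=[-1,0,0,4,0,-1,0,0,4,0,-1,0,2,4,0,-1,0,2,4,0,-1,0,2,4,0,-1,0,2,3,0,-1,0,2,2.5,0,-1,0,2,2.3,0,-1,0,2,2.3,0,-1,0,2,2.3,0,-1,0,2,2.3,0])

```text
time_s: 9.45
eef_pos: [501.3, 87.4, 160.6]
tool_rot: [-0.016, 1.0, 0.0, 0.0]
contact_force: [-0.2, -0.3, -0.8]
width: 0.0
```

Request:
apply_moves(plan=[-1,0,0,-0.3,0,-1,0,0,-0.3,0,-1,0,0,-0.3,0])

```text
time_s: 9.75
eef_pos: [501.1, 87.4, 157.3]
tool_rot: [-0.016, 1.0, -0.0, -0.0]
contact_force: [-0.0, 0.2, -0.4]
width: 0.4
```

Request:
apply_moves(plan=[-1,0,0,-0.3,0,-1,0,0,-0.3,0,-1,0,0,-0.3,0])

```text
time_s: 10.05
eef_pos: [501.1, 87.4, 154.2]
tool_rot: [-0.016, 1.0, -0.0, -0.0]
contact_force: [-0.4, 0.3, 0.3]
width: 0.2
```

Request:
apply_moves(plan=[-1,0,0,-0.3,0,-1,0,0,-0.6,0,-1,0,0,-0.6,0])

```text
time_s: 10.35
eef_pos: [500.8, 87.3, 147.8]
tool_rot: [-0.016, 1.0, -0.0, -0.0]
contact_force: [-0.1, -0.8, -0.0]
width: 0.3
```

Request:
apply_moves(plan=[-1,0,0,-0.3,0,-1,0,0,-0.6,0,-1,0,0,-0.6,0])

```text
time_s: 10.65
eef_pos: [500.9, 87.3, 141.8]
tool_rot: [-0.016, 1.0, -0.0, -0.0]
contact_force: [-0.5, 0.1, -0.2]
width: 0.2
```

Request:
apply_moves(plan=[-1,0,0,-0.3,0,-1,0,0,-0.6,0,-1,0,0,-0.6,0])

```text
time_s: 10.95
eef_pos: [500.8, 87.3, 135.8]
tool_rot: [-0.016, 1.0, -0.0, -0.0]
contact_force: [1.0, 1.0, -0.3]
width: 0.7
```

Request:
apply_moves(plan=[-1,0,0,-0.3,0,-1,0,0,-0.6,0,-1,0,0,-0.6,0])

```text
time_s: 11.25
eef_pos: [500.9, 87.3, 129.8]
tool_rot: [-0.016, 1.0, -0.0, -0.0]
contact_force: [0.8, -0.1, -0.4]
width: 0.4
```

Request:
apply_moves(plan=[-1,0,0,-0.3,0,-1,0,0,-0.6,0,-1,0,0,-0.6,0])

```text
time_s: 11.55
eef_pos: [504.2, 89.2, 129.1]
tool_rot: [-0.016, 1.0, 0.002, 0.004]
contact_force: [-6.7, 0.9, 34.6]
width: 0.6
```

Request:
apply_moves(plan=[-1,0,0,-0.3,0,-1,0,0,-0.6,0,-1,0,0,-0.6,0])

```text
time_s: 11.85
eef_pos: [508.3, 91.7, 128.8]
tool_rot: [-0.016, 1.0, 0.004, 0.008]
contact_force: [-12.8, 4.2, 72.4]
width: 0.5
```

Run:
```python
from h import *
b=snap("wrist","w3")["image"]; a=snap("side","x3")["image"]; c=snap("top","t3")["image"]
im=np.hstack([cv2.resize(b[180:420,150:480],(400,291)),cv2.resize(a[160:280,240:405],(400,291))])
im=np.vstack([im,cv2.resize(c[200:320,200:500],(800,320))[:,:]])
cv2.imwrite("pics/mix3.png",im[:600,:,::-1])
s=ctrl.read_state(); print(s["eef_pos"],s["contact_force"],s["joint_pos"],s["joint_torque"])
```

```text
[508.16820296  91.59736093 128.80435023] [-12.62307089   3.46046101  71.36188303] [-0.49948535  0.10107346  0.25417693  1.91130935 -0.03331786  1.11471388
  1.37095847] [  3.09497416  -9.64627236   3.61031704 -11.46616369   2.34234989
  -4.18408155   0.01810841]
```

View pics/mix3.png

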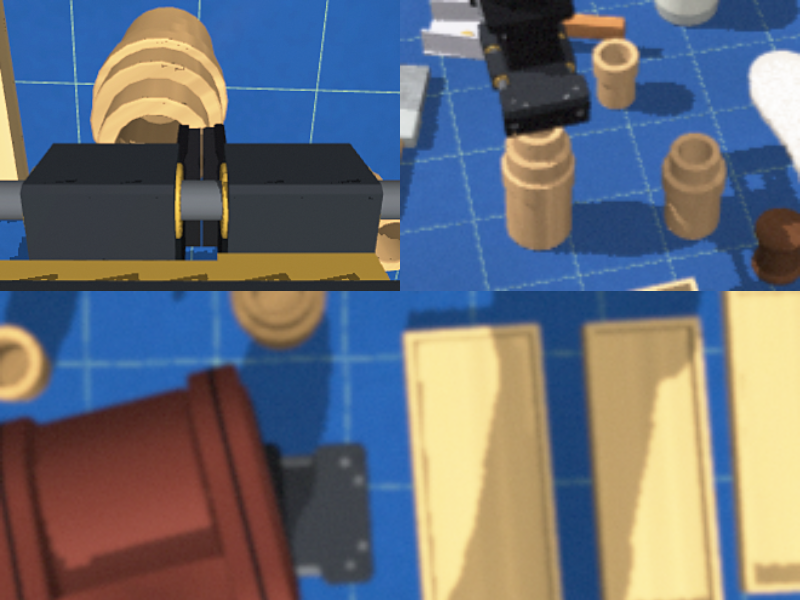

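Backing off now. The rim at z=144 was touched at a reported TCP of 129, and the wrist view also puts the tips there. So the tips are really about 15 mm above the reported TCP, roughly 29 mm off the documented 14 mm ahead. I'll use tip z = reported + 15.

Request:
apply_moves(plan=[-1,0,0,2,0,-1,0,0,6,0,0.7,0,-2,6,0,0.7,0,-2,6,0,0.7,0,-2,6,0,0.7,0,-2,6,0,0.7,0,-2,6,0,0.7,0,-2,6,0,0.7,0,-2,6,0,0.7,0,-2,6,0,0.7,0,-2,6,0,0.7,0,-2,6,0])

```text
time_s: 13.2
eef_pos: [501.2, 67.4, 178.3]
tool_rot: [-0.016, 1.0, -0.0, -0.0]
contact_force: [-0.9, 0.0, -0.6]
width: 70.6
```

Request:
apply_moves(plan=[0.7,0,0,-2,0,0.7,0,0,-4,0,0.7,0,0,-6,0,0.7,0,0,-7,0,0.7,0,0,-7,0,-1,0,0,-7,0,-1,0,0,-7,0,-1,0,0,-7,0,-1,0,0,-7,0,-1,0,0,-7,0,-1,0,0,-7,0])

```text
time_s: 14.3
eef_pos: [501.6, 67.5, 108.9]
tool_rot: [-0.016, 1.0, 0.0, 0.0]
contact_force: [-0.2, 0.4, 4.8]
width: 49.9
```

Request:
apply_moves(plan=[-1,0,0,0,0])

```text
time_s: 14.4
eef_pos: [501.6, 67.5, 108.9]
tool_rot: [-0.016, 1.0, 0.0, 0.0]
contact_force: [-1.1, -0.4, 6.4]
width: 50.1
```

Request:
apply_moves(plan=[-1,0,0,1,0,-1,0,0,2,0,-1,0,0,4,0,-1,0,0,7,0,-1,0,0,9,0,-1,0,0,9,0,-1,0,0,9,0])

```text
time_s: 15.1
eef_pos: [501.2, 67.4, 198.6]
tool_rot: [-0.016, 1.0, 0.0, 0.0]
contact_force: [-0.1, -0.7, -1.0]
width: 50.1
```

Run:
```python
from h import *
a=snap("side","x4")["image"];c=snap("top","t4")["image"]
im=np.hstack([cv2.resize(a[110:290,230:430],(400,360)),cv2.resize(c[160:340,190:390],(400,360))])
cv2.imwrite("pics/mix4.png",im[:,:,::-1])
```

```text
(no output)
```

View pics/mix4.png

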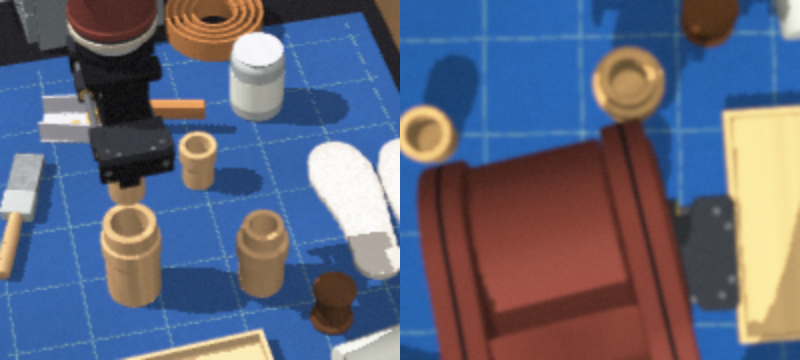

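s1 came out cleanly and l with m1 stays in place. Placing it in tray B.

Request:
apply_moves(plan=[-1,9,-27.3,0,0,-1,9,-27.3,0,0,-1,9,-27.3,0,0,-1,9,-27.3,0,0,-1,9,-27.3,0,0,-1,9,-27.3,0,0,-1,9,-27.3,0,0,-1,9,-27.3,0,0,-1,9,-27.3,-4,0,-1,9,-27.3,-8,0,-1,9,-27.3,-12,0,-1,9,-27.3,-14,0])

```text
time_s: 16.4
eef_pos: [588.9, -202.5, 54.2]
tool_rot: [-0.017, 1.0, 0.001, -0.003]
contact_force: [0.1, -0.2, -0.3]
width: 50.0
```

Request:
apply_moves(plan=[-1,0,0,-1,0,-1,0,0,-2,0,-1,0,0,-2.4,0,-1,0,0,-2.4,0])

```text
time_s: 16.8
eef_pos: [591.7, -205.4, 34.9]
tool_rot: [-0.016, 1.0, -0.0, 0.0]
contact_force: [-0.3, -0.2, -0.8]
width: 49.6
```

Request:
apply_moves(plan=[0.6,0,0,0,0,0.6,0,0,0,0,0.6,0,0,0,0,0.6,0,0,0,0,0.6,0,0,2,0,0.6,0,0,7,0,0.6,0,0,12,0,0.6,0,0,15,0,0.6,0,0,15,0,0.6,0,0,15,0])

```text
time_s: 17.8
eef_pos: [591.4, -205.6, 184.8]
tool_rot: [-0.016, 1.0, -0.0, 0.001]
contact_force: [0.5, 0.4, -0.4]
width: 69.7
```

Request:
apply_moves(plan=[0.6,5.9,24.9,0,0,0.6,5.9,24.9,0,0,0.6,5.9,24.9,0,0,0.6,5.9,24.9,0,0,0.6,5.9,24.9,0,0,0.6,5.9,24.9,0,0,0.6,5.9,24.9,0,0,0.6,5.9,24.9,0,0,0.6,5.9,24.9,-4,0,0.6,5.9,24.9,-8,0,0.6,5.9,24.9,-11.5,0,0.6,5.9,24.9,-11.5,0])

```text
time_s: 19.0
eef_pos: [648.5, 41.5, 66.2]
tool_rot: [-0.014, 1.0, -0.0, -0.002]
contact_force: [0.1, -0.5, 0.0]
width: 69.7
```

Request:
apply_moves(plan=[-1,0,0,0,0,-1,0,0,0,0,-1,0,0,0,0,-1,0,0,0,0,-1,0,0,0,0,-1,0,0,0,0])

```text
time_s: 19.6
eef_pos: [650.5, 43.4, 70.0]
tool_rot: [-0.016, 1.0, 0.0, 0.0]
contact_force: [-0.7, -0.7, 4.3]
width: 49.5
```

Request:
apply_moves(plan=[-1,0,0,1,0,-1,0,0,2,0,-1,0,0,4,0,-1,0,0,7,0,-1,0,0,11.5,0,-1,0,0,11.5,0,-1,0,0,11.5,0])

```text
time_s: 20.3
eef_pos: [651.0, 43.3, 186.3]
tool_rot: [-0.016, 1.0, 0.0, 0.001]
contact_force: [-0.5, -0.2, -1.6]
width: 49.7
```

Request:
apply_moves(plan=[-1,-11.9,-25.2,0,0,-1,-11.9,-25.2,0,0,-1,-11.9,-25.2,0,0,-1,-11.9,-25.2,0,0,-1,-11.9,-25.2,0,0,-1,-11.9,-25.2,0,0,-1,-11.9,-25.2,0,0,-1,-11.9,-25.2,0,0,-1,-11.9,-25.2,-4,0,-1,-11.9,-25.2,-8,0,-1,-11.9,-25.2,-12,0,-1,-11.9,-25.2,-12.5,0])

```text
time_s: 21.5
eef_pos: [528.3, -205.4, 54.3]
tool_rot: [-0.017, 1.0, 0.001, -0.004]
contact_force: [-0.6, 0.3, -0.9]
width: 49.9
```

Request:
apply_moves(plan=[-1,0,0,-1,0,-1,0,0,-2,0,-1,0,0,-2.3,0,-1,0,0,-2.3,0])

```text
time_s: 21.9
eef_pos: [531.6, -208.6, 36.8]
tool_rot: [-0.016, 1.0, -0.0, 0.0]
contact_force: [-0.3, 0.5, -1.3]
width: 49.9
```

Request:
apply_moves(plan=[0.6,0,0,0,0,0.6,0,0,0,0,0.6,0,0,0,0,0.6,0,0,0,0,0.6,0,0,2,0,0.6,0,0,7,0,0.6,0,0,12,0,0.6,0,0,15,0,0.6,0,0,15,0,0.6,0,0,15,0])

```text
time_s: 22.9
eef_pos: [531.4, -208.6, 186.8]
tool_rot: [-0.016, 1.0, 0.0, 0.001]
contact_force: [0.3, 0.7, -0.3]
width: 69.6
```

Request:
apply_moves(plan=[0.6,8.1,43.2,0,0,0.6,8.1,43.2,0,0,0.6,8.1,43.2,0,0,0.6,8.1,43.2,0,0,0.6,8.1,43.2,0,0,0.6,8.1,43.2,0,0,0.6,8.1,43.2,0,0,0.6,8.1,43.2,0,0,0.6,8.1,43.2,0,0,0.6,8.1,43.2,0,0,0.6,8.1,43.2,-3,0,0.6,8.1,43.2,-6,0])

```text
time_s: 24.1
eef_pos: [611.8, 223.0, 124.4]
tool_rot: [-0.016, 1.0, -0.0, -0.0]
contact_force: [0.2, 0.2, -0.5]
width: 69.8
```

Request:
apply_moves(plan=[0.6,0,0,-4,0,0.6,0,0,-8,0,0.6,0,0,-9.8,0,0.6,0,0,-9.8,0,-1,0,0,-9.8,0,-1,0,0,-9.8,0,-1,0,0,-9.8,0,-1,0,0,-9.8,0,-1,0,0,-9.8,0,-1,0,0,-9.8,0])

```text
time_s: 25.1
eef_pos: [613.0, 223.8, 29.7]
tool_rot: [-0.016, 1.0, 0.0, 0.001]
contact_force: [-1.3, -0.5, 6.5]
width: 48.4
```

Request:
apply_moves(plan=[-1,0,0,2,0,-1,0,0,6,0,-1,0,0,11,0,-1,0,0,15.8,0,-1,0,0,15.8,0,-1,0,0,15.8,0])

```text
time_s: 25.7
eef_pos: [612.7, 223.6, 187.6]
tool_rot: [-0.016, 1.0, 0.001, 0.001]
contact_force: [-0.7, 0.5, -1.5]
width: 48.0
```

Request:
apply_moves(plan=[-1,-14.1,-43.4,0,0,-1,-14.1,-43.4,0,0,-1,-14.1,-43.4,0,0,-1,-14.1,-43.4,0,0,-1,-14.1,-43.4,0,0,-1,-14.1,-43.4,0,0,-1,-14.1,-43.4,0,0,-1,-14.1,-43.4,0,0,-1,-14.1,-43.4,0,0,-1,-14.1,-43.4,0,0,-1,-14.1,-43.4,0,0,-1,-14.1,-43.4,0,0])

```text
time_s: 26.9
eef_pos: [471.1, -209.0, 185.2]
tool_rot: [-0.016, 1.0, 0.0, -0.001]
contact_force: [0.1, 0.6, -1.7]
width: 48.6
```

Request:
apply_moves(plan=[-1,0,0,-4,0,-1,0,0,-8,0,-1,0,0,-12,0,-1,0,0,-13.5,0,-1,0,0,-14.5,0,-1,0,0,-15.1,0,-1,0,0,-15.1,0])

```text
time_s: 27.6
eef_pos: [471.9, -209.8, 35.5]
tool_rot: [-0.016, 1.0, 0.0, 0.0]
contact_force: [0.2, 0.3, -0.5]
width: 48.6
```

Request:
apply_moves(plan=[0.6,0,0,0,0,0.6,0,0,0,0,0.6,0,0,0,0,0.6,0,0,0,0,0.6,0,0,2,0,0.6,0,0,7,0,1,0,0,12,0,1,0,0,15,0,1,0,0,15,0,1,0,0,15,0])

```text
time_s: 28.6
eef_pos: [471.5, -210.6, 185.7]
tool_rot: [-0.016, 1.0, 0.0, 0.001]
contact_force: [-0.7, 0.0, -0.9]
width: 85.9
```

Run:
```python
from h import *
c=snap("top","t5")["image"]
im=cv2.resize(c[150:350,100:560],(800,348),interpolation=cv2.INTER_CUBIC); im2=cv2.resize(c[180:315,250:350],(340,459),interpolation=cv2.INTER_CUBIC)
cv2.imwrite("pics/m5.png",np.vstack([im[:140],np.hstack([im2,np.zeros((459,460,3),np.uint8)])])[...,::-1])
```

```text
(no output)
```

View pics/m5.png

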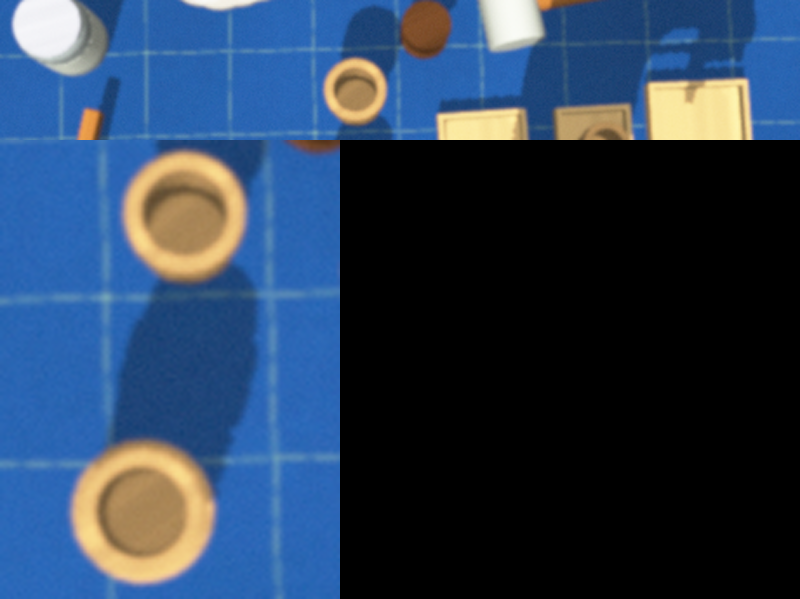

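Both nests are where I measured them. Next m1 into tray A.

Request:
apply_moves(plan=[1,3,27.85,0,0,1,3,27.85,0,0,1,3,27.85,0,0,1,3,27.85,0,0,1,3,27.85,0,0,1,3,27.85,0,0,1,3,27.85,0,0,1,3,27.85,0,0,1,3,27.85,-4,0,1,3,27.85,-8,0,1,3,27.85,-10.1,0,1,3,27.85,-10.1,0])

```text
time_s: 29.85
eef_pos: [498.4, 65.4, 80.9]
tool_rot: [-0.014, 1.0, -0.001, -0.003]
contact_force: [0.4, -0.2, -0.4]
width: 87.3
```

Request:
apply_moves(plan=[-1,0,0,0,0,-1,0,0,0,0,-1,0,0,0,0,-1,0,0,0,0,-1,0,0,0,0,-1,0,0,0,0,-1,0,0,0,0])

```text
time_s: 30.55
eef_pos: [502.0, 68.0, 85.5]
tool_rot: [-0.016, 1.0, 0.0, 0.001]
contact_force: [-0.8, -1.0, 6.7]
width: 65.2
```

Request:
apply_moves(plan=[-1,0,0,1,0,-1,0,0,2,0,-1,0,0,4,0,-1,0,0,6,0,-1,0,0,10,0,-1,0,0,11,0,-1,0,0,11,0])

```text
time_s: 31.25
eef_pos: [502.2, 68.2, 196.6]
tool_rot: [-0.016, 1.0, 0.001, 0.002]
contact_force: [0.7, -0.3, -1.2]
width: 64.9
```

Request:
apply_moves(plan=[-1,7.5,-15.75,0,0,-1,7.5,-15.75,0,0,-1,7.5,-15.75,0,0,-1,7.5,-15.75,0,0,-1,7.5,-15.75,0,0,-1,7.5,-15.75,-4,0,-1,7.5,-15.75,-8,0,-1,7.5,-15.75,-12,0,-1,7.5,-15.75,-13,0,-1,7.5,-15.75,-14,0,-1,7.5,-15.75,-14.4,0,-1,7.5,-15.75,-14.4,0])

```text
time_s: 32.45
eef_pos: [577.0, -89.5, 51.5]
tool_rot: [-0.016, 1.0, 0.0, 0.001]
contact_force: [0.4, 0.9, -1.1]
width: 64.9
```

Request:
apply_moves(plan=[1,0,0,0,0,1,0,0,0,0,1,0,0,0,0,1,0,0,0,0,1,0,0,2,0,1,0,0,7,0,1,0,0,12,0,1,0,0,14,0,1,0,0,14,0,1,0,0,14,0])

```text
time_s: 33.45
eef_pos: [576.2, -89.5, 190.4]
tool_rot: [-0.016, 1.0, 0.0, 0.0]
contact_force: [0.3, -0.2, -1.1]
width: 87.0
```

Request:
apply_moves(plan=[1,7.35,13.35,0,0,1,7.35,13.35,0,0,1,7.35,13.35,0,0,1,7.35,13.35,0,0,1,7.35,13.35,0,0,1,7.35,13.35,-4,0,1,7.35,13.35,-8,0,1,7.35,13.35,-12,0,1,7.35,13.35,-14.6,0,1,7.35,13.35,-14.6,0])

```text
time_s: 34.45
eef_pos: [645.6, 41.6, 39.6]
tool_rot: [-0.014, 1.0, -0.001, -0.004]
contact_force: [-0.8, 0.0, -0.1]
width: 87.3
```

Request:
apply_moves(plan=[-1,0,0,0,0,-1,0,0,0,0,-1,0,0,0,0,-1,0,0,0,0,-1,0,0,0,0,-1,0,0,0,0,-1,0,0,0,0,-1,0,0,2,0,-1,0,0,6,0,-1,0,0,11,0,-1,0,0,15,0,-1,0,0,15,0])

```text
time_s: 35.65
eef_pos: [652.8, 43.8, 201.4]
tool_rot: [-0.015, 1.0, 0.001, 0.005]
contact_force: [0.4, 0.3, -0.5]
width: 64.8
```

Request:
apply_moves(plan=[-1,-16.9,-13.75,0,0,-1,-16.9,-13.75,0,0,-1,-16.9,-13.75,0,0,-1,-16.9,-13.75,0,0,-1,-16.9,-13.75,0,0,-1,-16.9,-13.75,0,0,-1,-16.9,-13.75,-4,0,-1,-16.9,-13.75,-8,0,-1,-16.9,-13.75,-12,0,-1,-16.9,-13.75,-13.3,0,-1,-16.9,-13.75,-14.4,0,-1,-16.9,-13.75,-14.4,0])

```text
time_s: 36.85
eef_pos: [481.6, -93.1, 50.6]
tool_rot: [-0.016, 1.0, -0.0, 0.0]
contact_force: [-0.6, 0.7, -1.7]
width: 64.9
```

Request:
apply_moves(plan=[-1,0,0,0,0,1,0,0,0,0,1,0,0,0,0,1,0,0,0,0,1,0,0,0,0,1,0,0,2,0,1,0,0,7,0,1,0,0,12,0,1,0,0,14,0,1,0,0,14,0,1,0,0,14,0])

```text
time_s: 37.95
eef_pos: [480.7, -93.5, 190.3]
tool_rot: [-0.016, 1.0, 0.0, 0.0]
contact_force: [-0.4, 0.9, -0.4]
width: 87.0
```

Request:
apply_moves(plan=[1,2,16.2,0,0,1,2,16.2,0,0,1,2,16.2,0,0,1,2,16.2,0,0,1,2,16.2,0,0,1,2,16.2,0,0,1,2,16.2,-4,0,1,2,16.2,-8,0,1,2,16.2,-11,0,1,2,16.2,-13,0,1,2,16.2,-13,0])

```text
time_s: 39.05
eef_pos: [498.3, 65.6, 57.6]
tool_rot: [-0.014, 1.0, -0.001, -0.003]
contact_force: [-0.7, 0.2, 0.1]
width: 87.0
```

Request:
apply_moves(plan=[-1,0,0,0,0,-1,0,0,0,0,-1,0,0,0,0,-1,0,0,0,0,-1,0,0,0,0,-1,0,0,0,0,-1,0,0,2,0,-1,0,0,6,0,-1,0,0,11,0,-1,0,0,15,0,-1,0,0,15,0])

```text
time_s: 40.15
eef_pos: [503.5, 69.0, 216.4]
tool_rot: [-0.016, 1.0, 0.002, 0.005]
contact_force: [1.0, -0.3, -1.8]
width: 74.4
```

Request:
apply_moves(plan=[-1,5.45,-38.6,0,0,-1,5.45,-38.6,0,0,-1,5.45,-38.6,0,0,-1,5.45,-38.6,0,0,-1,5.45,-38.6,0,0,-1,5.45,-38.6,0,0,-1,5.45,-38.6,0,0,-1,5.45,-38.6,0,0,-1,5.45,-38.6,0,0,-1,5.45,-38.6,0,0,-1,5.45,-38.6,0,0,-1,5.45,-38.6,0,0])

```text
time_s: 41.35
eef_pos: [555.5, -315.9, 210.1]
tool_rot: [-0.017, 1.0, 0.0, 0.0]
contact_force: [-0.4, 0.8, -1.4]
width: 74.2
```

Request:
apply_moves(plan=[-1,0,0,-4,0,-1,0,0,-8,0,-1,0,0,-12,0,-1,0,0,-13.3,0,-1,0,0,-14.4,0,-1,0,0,-14.4,0,-1,0,0,-14.4,0])

```text
time_s: 42.05
eef_pos: [556.3, -317.9, 68.0]
tool_rot: [-0.016, 1.0, -0.001, 0.001]
contact_force: [0.5, 0.1, -1.2]
width: 74.0
```

Request:
apply_moves(plan=[1,0,0,0,0,1,0,0,0,0,1,0,0,0,0,1,0,0,0,0,1,0,0,2,0,1,0,0,7,0,1,0,0,12,0,1,0,0,14,0,1,0,10,14,0,1,0,10,14,0])

```text
time_s: 43.05
eef_pos: [555.0, -218.4, 207.4]
tool_rot: [-0.014, 1.0, -0.001, 0.001]
contact_force: [1.6, 1.5, -0.0]
width: 87.0
```

Run:
```python
from h import *
c=snap("top","t6")["image"]; a=snap("side","x6")["image"]
im=np.vstack([cv2.resize(c[150:350,100:560],(690,300),interpolation=cv2.INTER_CUBIC),cv2.resize(a[140:440,180:525],(690,600))[:300]])
o=np.zeros((600,800,3),np.uint8); o[:300]=cv2.resize(c[190:350,100:527],(800,300),interpolation=cv2.INTER_CUBIC); o[300:,:400]=cv2.resize(a[250:430,240:480],(400,300)); o[300:,400:]=cv2.resize(c[230:350,100:260],(400,300),interpolation=cv2.INTER_CUBIC)
cv2.imwrite("pics/m6.png",o[...,::-1])
```

```text
(no output)
```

View pics/m6.png

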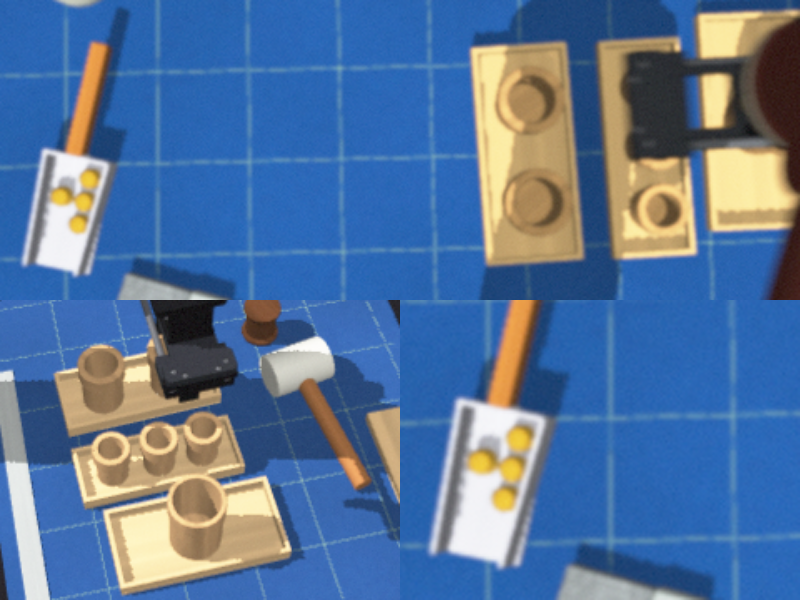

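All pots stand in their trays: two mediums, three smalls, one large. The scoop has been knocked, its handle end now at about (153,213) in the top view instead of (168,216). I'll measure it again.

Run:
```python
from h import *
from scipy.optimize import least_squares
d=load("t6")
obs=[((-55,27,33),(114,331)),((-55,-27,33),(146.8,336)),((55,30,33),(124,270)),((55,-30,33),(161,277)),((165,0,46),(153.4,213)),((55,0,46),(140,271.5))]
def X(p,q): c,s=np.cos(p[2]),np.sin(p[2]); return [p[0]+c*q[0]-s*q[1],p[1]+s*q[0]+c*q[1],q[2]]
r=lambda p:np.ravel([proj(d,X(p,q))[0]-u for q,u in obs])
for y0 in(-.3,): 
    s=least_squares(r,[490,340,y0]); print(s.x,r(s.x).round(1).reshape(-1,2).tolist())
for n,q in(("grip",(80,0,34)),("end",(165,0,34)),("mouth",(-55,0,3))): print(n,np.round(X(s.x,q),1))
print([unproj(d,u,19).round()[:2].tolist() for u in((148,285),(132.8,294.8),(144.8,298),(141.6,309))])
print("tip",unproj(d,(153.4,213),46).round(1))
```

```text
[ 4.82009001e+02  3.48504403e+02 -2.03293673e-01] [[1.2, 0.2], [-1.7, 0.7], [2.3, -0.0], [-1.9, -1.1], [-0.4, -1.0], [0.5, 1.2]]
grip [560.4 332.4  34. ]
end [643.6 315.2  34. ]
mouth [428.1 359.6   3. ]
[[514.0, 332.0], [497.0, 359.0], [491.0, 338.0], [471.0, 343.0]]
tip [641.8 314.5  46. ]
```

Request:
apply_moves(plan=[1,0.5,55,0,-0.234,1,0.5,55,0,-0.234,1,0.5,55,0,-0.234,1,0.5,55,0,-0.234,1,0.5,55,0,-0.234,1,0.5,55,0,-0.234,1,0.5,55,0,-0.234,1,0.5,55,0,-0.234,1,0.5,55,0,-0.234,1,0.5,55,0,-0.234,1,0.5,55,0,-0.234,1,0.5,55,0,-0.234])

```text
time_s: 44.35
eef_pos: [557.3, 340.6, 205.2]
tool_rot: [0.097, 0.995, 0.001, -0.001]
contact_force: [-0.3, 0.4, -0.4]
width: 87.0
```

Request:
apply_moves(plan=[0,0,0,-4,0,0,0,0,-8,0,0,0,0,-10,0,0,0,0,-10,0,0,0,0,-10,0])

```text
time_s: 44.85
eef_pos: [560.5, 332.3, 107.1]
tool_rot: [0.101, 0.995, 0.0, 0.0]
contact_force: [-0.5, 0.1, -0.0]
width: 54.9
```

Run:
```python
from h import *
b=snap("wrist","w7")["image"]; s=ctrl.read_state(); print(s["joint_pos"].round(2) if hasattr(s["joint_pos"],'round') else s["joint_pos"],s["eef_pos"])
cv2.imwrite("pics/w7.png",b[...,::-1])
d=load("w7"); print([proj(d,[*q]).round().tolist() for q in((560.4,332.4,46),(643.6,315.2,46),(536,337,46))], proj(d,np.array(s["eef_pos"])))
```

```text
[-0.84  0.41  0.31  1.59 -0.13  1.16  0.86] [561.08666767 332.65506296 108.0197589 ]
[[[316.0, 254.0]], [[316.0, 356.0]], [[316.0, 220.0]]] [[317.3099929  289.77537293]]
```

View pics/w7.png

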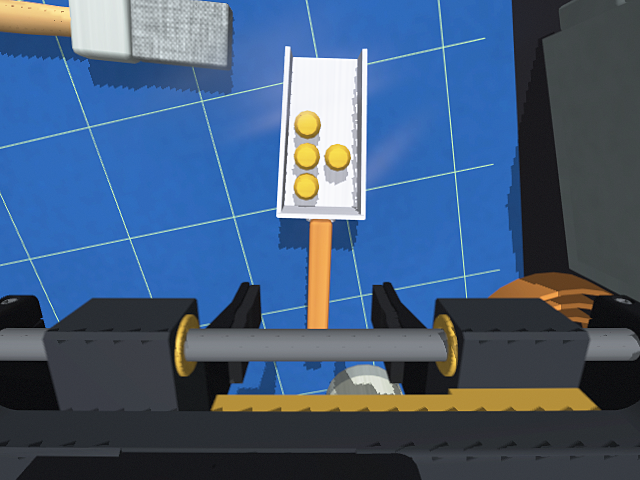

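Grip alignment is good: handle at column 319, jaws centred at 317, four studs visible. Gripping and lifting slightly, then checking for sag by comparing wrist images.

Request:
apply_moves(plan=[0,0,0,-4,0,0,0,0,-8,0,0,0,0,-10.1,0,0,0,0,-10.1,0,-1,0,0,-10.1,0,-1,0,0,-10.1,0,-1,0,0,-10.1,0,-1,0,0,-10.1,0,-1,0,0,-10.1,0,-1,0,0,-10.1,0,-1,0,0,-10.1,0,-1,0,0,-10.1,0])

```text
time_s: 46.1
eef_pos: [560.7, 333.0, 6.4]
tool_rot: [0.101, 0.995, 0.001, 0.0]
contact_force: [-1.0, 0.5, 6.9]
width: 15.9
```

```bash
python3 -c "
from h import *
snap('wrist','g0'); s=ctrl.read_state(); print(s['contact_force'],s['ft_torque'],s['width'],s['eef_pos'])"
```

```text
[-1.52166808 -0.4103914   6.32410688] [0.01710363 0.33092699 0.04927915] 16.256103195080488 [560.70080243 332.94666153   6.4156419 ]
```

Request:
apply_moves(plan=[-1,0,0,0.5,0,-1,0,0,1,0,-1,0,0,1,0,-1,0,0,1,0,-1,0,0,1,0])

```text
time_s: 46.65
eef_pos: [559.9, 332.2, 15.1]
tool_rot: [0.101, 0.995, -0.0, -0.0]
contact_force: [0.2, 0.0, -2.3]
width: 16.0
```

```bash
python3 -c "
from h import *
snap('wrist','g1'); s=ctrl.read_state(); print(s['contact_force'],s['ft_torque'],s['width'],s['eef_pos'])
a,b=[load(n)['im'] for n in('g0','g1')]
for n,(x0,y0,x1,y1) in (('rear',(265,190,380,260)),('mouth',(265,10,380,150))):
  p,q=[np.float32(cv2.cvtColor(i[y0:y1,x0:x1],7)) for i in(a,b)]; print(n,cv2.phaseCorrelate(p,q,cv2.createHanningWindow(p.shape[::-1],5)))
cv2.imwrite('pics/g.png',np.hstack([a[:300,200:460],b[:300,200:460]])[...,::-1])"
```

```text
[ 0.01402941 -0.97490765 -1.71468103] [-0.02104744 -0.06707769 -0.04529036] 15.686086603852809 [559.91129199 332.26823986  15.01597499]
rear ((0.1173781873607993, 0.0754904900005684), 0.9602466000450982)
mouth ((0.2937072793586779, 0.2809049160188124), 0.9102197636056829)
```

The grip is rigid, with no sag, and the lifted weight is about 1.7 N. The wrist can't tilt, so the plan is:
1. Rest the scoop balanced level on the large pot.
2. Re-grip its handle end by only a few mm, so it can pivot.
3. Lift that end so the studs slide into the pot.

Carrying it gently now, turning so the handle points to -y.

Request:
apply_moves(plan=[-1,0,0,3,0,-1,0,0,6,0,-1,0,0,9,0,-1,0,0,12,0,-1,0,0,14,0,-1,0,0,14,0,-1,0,-1.5,14,0,-1,0,-4,14,-0.03,-1,0,-7,14,-0.08,-1,0,-10,14,-0.14,-1,0,-13.5,14,-0.2,-1,0,-17,14,-0.26])

```text
time_s: 47.9
eef_pos: [558.9, 159.4, 153.5]
tool_rot: [0.231, 0.973, -0.001, -0.001]
contact_force: [0.5, -0.3, -2.0]
width: 15.9
```

Request:
apply_moves(plan=[-1,0,-3.5,0,-0.08,-1,0,-7,0,-0.16,-1,0,-10.5,0,-0.25,-1,0,-14,0,-0.34,-1,0,-17.5,0,-0.43,-1,0,-21,0,-0.52,-1,0,-24.5,0,-0.61,-1,0,-28,0,-0.7,-1,0,-31.5,0,-0.79,-1,0,-34.5,0,-0.88,-1,0,-37,0,-0.97,-1,0,-39,0,-1.05])

```text
time_s: 49.1
eef_pos: [558.9, -231.1, 155.3]
tool_rot: [0.689, 0.724, -0.0, 0.0]
contact_force: [-0.1, 1.2, -1.0]
width: 15.6
```

Request:
apply_moves(plan=[-1,0,-2,0,-0.04,-1,0,-4.5,0,-0.058,-1,0,-7,0,-0.058,-1,0,-9.5,0,-0.058,-1,0,-12,0,-0.058,-1,0,-14,0,-0.058,-1,0,-15,0,-0.058,-1,0,-15,0,-0.058,-1,0,-15,0,-0.058])

```text
time_s: 50.0
eef_pos: [560.0, -377.1, 155.1]
tool_rot: [0.707, 0.707, 0.0, -0.0]
contact_force: [0.7, 0.2, -2.3]
width: 15.7
```

```bash
python3 -c "
from h import *
x=snap('side','x8'); t=snap('top','t8'); w=snap('wrist','w8'); s=ctrl.read_state(); print(s['contact_force'],s['eef_pos'],s['tool_rot'],s['joint_pos'])
print(unproj(load('x6'),(358.2,370),101))
o=np.zeros((600,800,3),np.uint8)
o[:300,:400]=cv2.resize(x['image'][250:460,240:520],(400,300)); o[:300,400:]=cv2.resize(w['image'],(400,300)); o[300:,:400]=cv2.resize(t['image'][180:360,400:640],(400,300),interpolation=cv2.INTER_CUBIC); o[300:,400:]=cv2.resize(x['image'],(400,300))
cv2.imwrite('pics/m8.png',o[...,::-1])"
```

```text
[-0.29406799  0.24939119 -1.81385034] [ 560.67310531 -376.22330629  155.32630498] [ 7.06609532e-01  7.07603563e-01  3.45796905e-04 -2.17254283e-04] [-0.02454707  0.50296354  0.7788172   1.48998678 -0.36018704  1.29655993
  0.79159854]
[ 557.16048504 -315.41167258  101.        ]
```

View pics/m8.png

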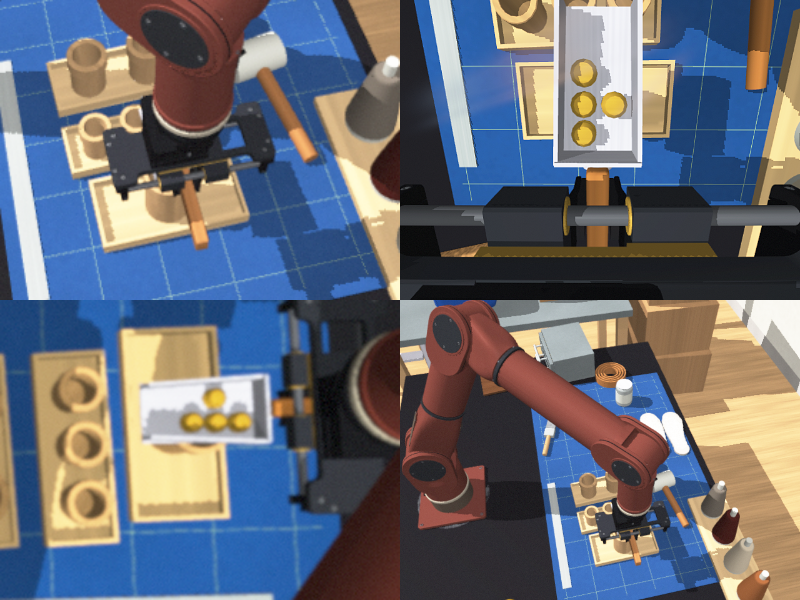

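The scoop is level above the large pot with all four studs in it. I'll lower it onto the rim, watching the force.

Request:
apply_moves(plan=[-1,-0.3,0.45,-1,0,-1,-0.3,0.45,-2,0,-1,-0.3,0.45,-3,0,-1,-0.3,0.45,-4,0,-1,-0.3,0.45,-4.4,0,-1,-0.3,0.45,-4.4,0,-1,-0.3,0.45,-4.4,0])

```text
time_s: 50.85
eef_pos: [557.2, -373.4, 111.5]
tool_rot: [0.707, 0.707, -0.0, 0.0]
contact_force: [-0.0, 1.3, -2.3]
width: 15.7
```

Request:
apply_moves(plan=[-1,0,0,-0.2,0,-1,0,0,-0.2,0,-1,0,0,-0.2,0])

```text
time_s: 51.15
eef_pos: [557.2, -373.2, 109.5]
tool_rot: [0.707, 0.707, 0.0, 0.0]
contact_force: [0.2, -0.3, -1.9]
width: 15.7
```

Request:
apply_moves(plan=[-1,0,0,-0.2,0,-1,0,0,-0.2,0,-1,0,0,-0.2,0])

```text
time_s: 51.45
eef_pos: [557.4, -373.3, 107.7]
tool_rot: [0.707, 0.707, 0.0, 0.0]
contact_force: [-0.6, -1.8, 2.1]
width: 15.5
```

```bash
python3 -c "
from h import *
snap('wrist','b0')"
```

Request:
apply_moves(plan=[-0.5,0,0,0,0,-0.5,0,0,0,0,-0.5,0,0,0,0,-0.5,0,0,0,0,-0.5,0,0,0,0])

```text
time_s: 52.0
eef_pos: [557.2, -373.0, 107.3]
tool_rot: [0.707, 0.707, -0.0, -0.0]
contact_force: [-0.0, -0.4, 0.2]
width: 21.6
```

```bash
python3 -c "
from h import *
snap('wrist','b1'); s=ctrl.read_state(); print(s['contact_force'],s['width'])
a,b=[load(n)['im'] for n in('b0','b1')]
for n,(x0,y0,x1,y1) in (('rear',(240,190,400,270)),('mouth',(240,5,400,150))):
  p,q=[np.float32(cv2.cvtColor(i[y0:y1,x0:x1],7)) for i in(a,b)]; print(n,cv2.phaseCorrelate(p,q,cv2.createHanningWindow(p.shape[::-1],5)))"
```

```text
[-0.22175291  0.82345151 -0.26907799] 21.43514658978601
rear ((0.5698904820600887, 1.0602145995803767), 1.054377453327179)
mouth ((0.5174726536549628, 0.9267878329039547), 0.9025057120323181)
```

It is balanced on the pot. Moving to the handle's end for a shallow corner grip.

Request:
apply_moves(plan=[-0.3,0,0,0,0,-0.3,0,0,2,0,-0.3,0,0,6,0,-0.3,0,-4,6,0,-0.3,0,-8.85,6,0,-0.3,0,-8.85,6,0,-0.3,0,-8.85,6,0,-0.3,0,-8.85,3,0,-0.3,0,-8.85,1.8,0,-0.3,0,-8.85,1.8,0,-0.3,0,-8.85,1.8,0,-0.3,0,-8.85,1.8,0])

```text
time_s: 53.25
eef_pos: [557.8, -461.7, 126.7]
tool_rot: [0.707, 0.707, 0.0, 0.001]
contact_force: [-0.4, -0.8, -0.8]
width: 30.4
```

```bash
python3 -c "
from h import *
w=snap('wrist','e0'); s=ctrl.read_state(); print(s['contact_force'],s['width'],s['eef_pos'])
x=snap('side','xe')
o=np.zeros((600,800,3),np.uint8); o[:300,:400]=cv2.resize(w['image'][100:400,120:520],(400,300)); o[:300,400:]=cv2.resize(x['image'][300:420,300:460],(400,300),interpolation=cv2.INTER_CUBIC)
cv2.imwrite('pics/e0.png',cv2.resize(o[:300],None,fx=1,fy=1)[...,::-1])
# handle column profile ahead of the fingers
im=w['image'].astype(int); 
for r in(180,200,220,240,250,260,270,280,290,300):
  m=np.where((im[r,:,0]>150)&(im[r,:,0]-im[r,:,2]>90)&(np.abs(np.arange(640)-316)<70))[0]; print(r,(m.min(),m.max(),len(m)) if len(m) else None)"
```

```text
[ 0.27790278 -0.04818505  0.79027695] 30.615088949591645 [ 557.69834371 -461.79305293  126.67361827]
180 (np.int64(298), np.int64(331), 34)
200 (np.int64(298), np.int64(331), 34)
220 (np.int64(298), np.int64(330), 33)
240 (np.int64(298), np.int64(330), 33)
250 (np.int64(298), np.int64(330), 33)
260 (np.int64(298), np.int64(330), 33)
270 (np.int64(299), np.int64(329), 31)
280 (np.int64(301), np.int64(329), 29)
290 (np.int64(302), np.int64(329), 28)
300 None
```

```bash
python3 -c "
from h import *
d=load('e0')
for y in(-450,-454,-458,-462): print(y,[proj(d,[557.5,y,z]).round(1).tolist() for z in(147,123)])"
```

```text
-450 [[[317.0, 281.0]], [[316.8, 264.2]]]
-454 [[[316.9, 288.6]], [[316.8, 271.0]]]
-458 [[[316.9, 296.1]], [[316.8, 277.7]]]
-462 [[[316.9, 303.4]], [[316.7, 284.3]]]
```

Request:
apply_moves(plan=[-1,0,0,0,0,-1,0,0,0,0,-1,0,0,0,0,-1,0,0,0,0,-1,0,0,0,0])

```text
time_s: 53.85
eef_pos: [557.2, -461.7, 125.4]
tool_rot: [0.707, 0.707, -0.0, 0.0]
contact_force: [0.3, -0.6, 1.3]
width: 14.7
```

```bash
cat > cmp.py <<'E'
from h import *
import sys
w=snap('wrist',sys.argv[2]); s=ctrl.read_state(); print(np.round(s['contact_force'],2),s['width'],np.round(s['eef_pos'],1))
a,b=[load(n)['im'] for n in sys.argv[1:3]]
for n,(x0,y0,x1,y1) in (('rear',(240,100,400,200)),('front',(240,5,400,120)),('handle',(280,180,350,250))):
  p,q=[np.float32(cv2.cvtColor(i[y0:y1,x0:x1],7)) for i in(a,b)]; r=cv2.phaseCorrelate(p,q,cv2.createHanningWindow(p.shape[::-1],5)); print(n,np.round(r[0],1),round(r[1],2))
E
python3 -c "
from h import *
snap('wrist','e1')"
```

```text
(no output)
```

Request:
apply_moves(plan=[-1,0,0,0.3,0,-1,0,0,0.6,0,-1,0,0,0.8,0,-1,0,0,0.8,0,-1,0,0,0.8,0])

```text
time_s: 54.4
eef_pos: [557.1, -461.8, 133.4]
tool_rot: [0.707, 0.707, -0.0, 0.0]
contact_force: [-0.3, 0.2, -0.5]
width: 14.5
```

```bash
python3 cmp.py e1 e2
```

```text
[-0.49 -0.75 -0.3 ] 14.688466170632237 [ 557.1 -461.8  133.3]
rear [-0.1  0.6] 0.97
front [1.  3.7] 0.77
handle [ 0.2 -1.9] 0.92
```

The end grip pivots: the tool carries only about 0.4 N. Lowering level and drawing the scoop back so the lip comes over the pot's mouth.

Request:
apply_moves(plan=[-1,0,-0.3,-0.5,0,-1,0,-1,-0.5,0,-1,0,-1.8,-0.5,0,-1,0,-2.6,-0.5,0,-1,0,-3.4,-0.5,0,-1,0,-4.2,-0.5,0,-1,0,-5,-0.5,0,-1,0,-5.8,-0.5,0,-1,0,-6.6,-0.5,0,-1,0,-7.4,-0.5,0,-1,0,-8,-0.5,0,-1,0,-8,-0.5,0])

```text
time_s: 55.65
eef_pos: [556.5, -543.0, 128.3]
tool_rot: [0.708, 0.707, -0.0, 0.0]
contact_force: [0.4, -0.8, -0.6]
width: 15.0
```

```bash
python3 cmp.py e1 e3; python3 -c "
from h import *
x=snap('side','xd'); t=snap('top','td'); w=load('e3')['im']
o=np.zeros((600,800,3),np.uint8); o[:300,:400]=cv2.resize(w,(400,300)); o[:300,400:]=cv2.resize(x['image'][280:430,280:480],(400,300),interpolation=cv2.INTER_CUBIC); o[300:]=cv2.resize(t['image'][180:330,240+200:640+200],(800,300)) if 0 else cv2.resize(t['image'][180:330,440:640],(800,600),interpolation=cv2.INTER_CUBIC)[150:450]
cv2.imwrite('pics/m9.png',o[...,::-1])"
```

```text
[ 0.05 -0.75 -0.22] 14.588287979707662 [ 556.8 -542.4  128.4]
rear [0.4 2.7] 0.34
front [0.8 1.1] 0.64
handle [-1.1 -0.8] 0.48
```

```bash
python3 -c "
from h import *
d=load('td'); im=d['im']
print('lip',proj(d,[556.8,-319,104]).round(1),'walltop',proj(d,[[582,-319,134],[531,-319,134]]).round(1),'potc',proj(d,[556.5,-317,101]).round(1),'rimends',proj(d,[[556.5,-282,101],[556.5,-352,101]]).round(1))
v=int(round(proj(d,[556.8,-319,104])[0,1]))
for r in(v-14,v-7,v,v+7,v+14): print(r,' '.join('%d,%d,%d'%tuple(im[r,c]) for c in range(478,560,4)))
w=load('e3'); print('wrist lip pred',proj(w,[[556.8,-319,104]]).round(1),'potfar',proj(w,[556.5,-282,101]).round(1))
for c in(300,316,332): print(c,[tuple(int(k) for k in w['im'][r,c]) for r in range(0,130,8)])"
```

```text
lip [[521.3 249.7]] walltop [[526.9 233.1]
 [528.6 264.3]] potc [[519.5 250.1]] rimends [[498.8 250.6]
 [540.2 249.6]]
236 247,225,152 251,233,163 251,233,162 217,182,121 190,158,105 186,156,102 153,127,86 186,147,94 232,191,122 194,152,100 179,141,89 150,146,151 195,196,203 225,225,231 223,224,229 229,229,234 235,236,240 237,238,242 238,239,243 242,243,246 224,225,230
243 251,234,163 251,233,163 249,229,156 132,110,71 88,71,44 93,74,48 225,179,115 192,151,96 172,133,85 137,108,70 94,76,49 196,194,199 245,246,249 243,244,247 244,244,248 242,243,247 242,243,246 242,243,246 231,231,237 238,239,243 217,193,155
250 250,231,158 251,233,161 210,173,116 100,80,53 103,82,53 120,91,59 244,209,133 186,145,93 182,145,92 182,143,91 158,125,82 171,168,170 225,226,231 178,179,185 173,174,180 178,178,184 178,179,187 168,168,172 150,139,125 164,149,121 182,181,186
257 249,229,153 251,231,160 205,169,109 136,106,69 138,109,70 149,117,76 241,204,128 185,145,94 171,134,88 171,135,88 153,122,77 145,140,140 182,181,190 177,177,184 176,177,184 175,175,183 172,172,180 135,112,67 166,131,40 220,177,55 166,1
[... 488 characters left out ...]
5, 221, 151), (255, 221, 146), (255, 219, 138), (255, 218, 143), (255, 218, 142), (255, 219, 125), (255, 221, 114)]
316 [(239, 238, 243), (239, 238, 243), (242, 241, 245), (244, 245, 251), (244, 245, 253), (241, 241, 245), (238, 237, 243), (252, 205, 136), (254, 219, 144), (254, 218, 148), (254, 216, 145), (254, 217, 139), (254, 214, 136), (254, 212, 139), (254, 212, 124), (254, 213, 110), (254, 213, 111)]
332 [(255, 255, 255), (255, 255, 255), (255, 255, 255), (255, 255, 255), (239, 239, 244), (237, 238, 243), (255, 255, 255), (235, 172, 121), (245, 191, 140), (245, 187, 139), (243, 183, 133), (241, 178, 125), (240, 176, 128), (239, 171, 115), (235, 161, 91), (233, 159, 82), (232, 158, 82)]
```

Row 250 of the top view shows the pot's far rim at column 500 and the scoop lip at column 521, so the lip is over the pot's middle. Starting the tip to about 20°.

Request:
apply_moves(plan=[-1,0,0.2,0.9,0,-1,0,0.4,1.8,0,-1,0,0.7,2.6,0,-1,0,1,3.5,0,-1,0,1.4,4.3,0,-1,0,1.8,5.2,0,-1,0,2.2,6,0,-1,0,2.6,6.8,0,-1,0,2.6,6.8,0,-1,0,2.6,6.8,0])

```text
time_s: 56.8
eef_pos: [557.2, -515.6, 196.4]
tool_rot: [0.707, 0.707, -0.0, 0.0]
contact_force: [-0.2, 0.3, -1.2]
width: 14.8
```

```bash
cat > chk.py <<'E'
from h import *
import sys
t=snap('top','tk'); im=t['image']; s=ctrl.read_state(); print(np.round(s['contact_force'],2),s['width'],np.round(s['eef_pos'],1))
for r in(236,243,250,257): print(r,' '.join('%d,%d,%d'%tuple(im[r,c]) for c in range(482,600,4)))
y=(im[...,0].astype(int)>150)&(im[...,0].astype(int)-im[...,2]>100)&(im[...,1]>110); y[:,:420]=0;y[:210]=0;y[290:]=0
n,l,st,ce=cv2.connectedComponentsWithStats(y.astype(np.uint8)); print([(st[i,4],ce[i].round().tolist()) for i in range(1,n) if st[i,4]>8])
E
python3 chk.py
```

```text
[-0.13 -0.73 -1.29] 14.770700075608875 [ 557.  -515.7  196. ]
236 251,233,162 251,234,163 214,180,120 194,160,109 187,156,103 152,126,84 184,143,91 231,188,119 192,153,97 172,136,85 201,198,203 209,210,218 218,219,225 220,220,226 226,227,232 232,232,238 232,233,238 238,238,243 237,237,242 233,233,239 150,144,139 174,144,76 171,154,130 237,238,243 239,239,244 239,238,243 239,239,244 180,182,189 191,196,206 48,87,145
243 251,233,161 249,231,158 131,107,70 90,71,49 93,74,48 224,178,112 193,151,97 173,136,86 137,106,67 97,77,50 198,190,194 239,240,244 239,240,244 239,239,244 237,239,243 237,238,243 237,237,242 236,236,241 236,237,241 237,237,241 188,151,59 235,195,56 238,201,70 240,239,241 225,226,231 214,212,221 240,240,244 191,190,198 185,185,193 179,122,76
250 251,233,164 209,176,115 101,80,54 104,81,55 122,95,63 245,210,135 189,149,97 184,143,94 184,145,93 157,124,82 143,137,137 190,191,200 197,198,205 166,166,172 165,166,172 161,163,168 158,157,164 149,135,116 160,141,111 179,178,184 153,151,153 155,132,84 172,151,111 180,182,187 138,128,113 183,149,65 174,149,105 164,164,170 162,163,169 190,145,121
257 251,232,159 203,168,109 138,108,73 140,110,70 148,115,76 242,203,130 185,145,95 172,132,87 168,133,84 154,120,77 111,103,95 163,165,171 162,162,168 160,160,168 160,162,167 162,161,169 135,125,114 180,142,49 222,179,57 168,145,106 140,118,75 217,173,55 223,180,56 166,156,142 156,127,52 225,181,53 227,187,68 170,168,169 144,142,149 122,144,193
[(np.int32(257), [509.0, 254.0]), (np.int32(86), [566.0, 241.0]), (np.int32(398), [619.0, 245.0]), (np.int32(68), [553.0, 255.0]), (np.int32(73), [568.0, 255.0]), (np.int32(86), [583.0, 254.0]), (np.int32(11), [490.0, 266.0]), (np.int32(17), [463.0, 269.0])]
```

Run:
```python
from h import *
d=load('tk')
def pt(xs,z,th,yc=-329,zc=101,xc=-45): # contact at xs=-45 underside
    a=np.radians(th); u=(xs-xc)*np.cos(a)-z*np.sin(a); h=(xs-xc)*np.sin(a)+z*np.cos(a); return [557,yc-u,zc+h]
for th in(0,15,20,25): print(th,[(n,proj(d,pt(x,z,th)).round(1)[0].tolist()) for n,x,z in(("lip",-55,3),("rear",55,33),("stud",-9.7,19),("stud",12,19),("stud",34.7,19),("end",165,46))])
print("rigid",[(proj(d,[557,-319-x-55+27,z+170]).round(1)[0].tolist()) for x,z in((-55,3),(55,33),(-9.7,19),(34.7,19))])
w=load('e3')['im']; snap('wrist','e4')
```

```text
0 [('lip', [521.3, 249.6]), ('rear', [594.9, 246.7]), ('stud', [552.0, 248.3]), ('stud', [565.0, 248.0]), ('stud', [578.7, 247.7]), ('end', [666.7, 244.5])]
15 [('lip', [520.5, 249.7]), ('rear', [594.8, 245.8]), ('stud', [550.3, 248.0]), ('stud', [564.5, 247.5]), ('stud', [579.5, 246.9]), ('end', [674.9, 242.1])]
20 [('lip', [520.3, 249.8]), ('rear', [593.6, 245.5]), ('stud', [549.4, 248.0]), ('stud', [563.7, 247.3]), ('stud', [578.9, 246.7]), ('end', [675.3, 241.4])]
25 [('lip', [520.2, 249.8]), ('rear', [591.9, 245.3]), ('stud', [548.3, 247.9]), ('stud', [562.6, 247.2]), ('stud', [577.9, 246.5]), ('end', [674.4, 240.7])]
rigid [[519.5, 247.0], [598.7, 243.8], [552.4, 245.6], [581.2, 244.9]]
```

Run:
```python
from h import *
for n in('e1','e2','e3','e4'):
    im=load(n)['im'].astype(int); c=im[:,316]; o=(c[:,0]-c[:,2]>60); print(n,'handle/rear boundary row',np.where(o[5:])[0][:1]+5, 'end', [r for r in range(250,330) if not o[r]][:1], 'width@150',np.ptp(np.where((im[150,250:390,0]-im[150,250:390,2])>60)[0]))
x=snap('side','xk')
def pt(xs,y,z,th,yc=-329,zc=101,xc=-45):
    a=np.radians(th); u=(xs-xc)*np.cos(a)-z*np.sin(a); h=(xs-xc)*np.sin(a)+z*np.cos(a); return [557+y,yc-u,zc+h]
o=x['image'][...,::-1].copy()
for th,col in((20,(0,255,0)),):
    P=[pt(a,b,c,th) for a,b,c in((-55,25,33),(-55,-25,33),(55,-28,33),(55,28,33))]; cv2.polylines(o,[proj(x,P).round().astype(int)],True,col,1); print(th,proj(x,P).round().tolist())
P=[[557+b,-319-a-55+27,c+170] for a,b,c in((-55,25,33),(-55,-25,33),(55,-28,33),(55,28,33))]; print('rigid',proj(x,P).round().tolist())
cv2.imwrite('pics/xk.png',cv2.resize(o[270:450,250:490],None,fx=3.33,fy=3.33))
```

```text
e1 handle/rear boundary row [53] end [302] width@150 36
e2 handle/rear boundary row [56] end [302] width@150 34
e3 handle/rear boundary row [54] end [302] width@150 36
e4 handle/rear boundary row [83] end [302] width@150 30
20 [[370.0, 357.0], [345.0, 362.0], [357.0, 404.0], [388.0, 398.0]]
rigid [[370.0, 330.0], [343.0, 335.0], [356.0, 390.0], [388.0, 383.0]]
```

The handle's joint with the trough moved from row 54 to row 83 in the wrist image and the handle looks narrower, so the scoop really is pivoting about 20°. Tipping on to about 40°.

Request:
apply_moves(plan=[-1,0,0.5,0.8,0,-1,0,1,1.6,0,-1,0,1.6,2.3,0,-1,0,2.2,3,0,-1,0,2.8,3.7,0,-1,0,3.5,4.4,0,-1,0,4.1,5,0,-1,0,4.8,5.6,0,-1,0,4.8,5.6,0,-1,0,4.8,5.6,0,-1,0,4.8,5.6,0,-1,0,4.8,5.6,0])

```text
time_s: 58.15
eef_pos: [556.8, -467.9, 251.9]
tool_rot: [0.707, 0.707, -0.0, -0.0]
contact_force: [-0.4, 0.7, -0.4]
width: 14.9
```

```bash
python3 chk.py; python3 -c "
from h import *
snap('wrist','e5');im=load('e5')['im'].astype(int); c=im[:,316]; o=(c[:,0]-c[:,2]>60); print(np.where(o[5:])[0][:1]+5)"
```

```text
[ 0.18  0.53 -2.81] 14.766576698777214 [ 556.9 -467.9  251.9]
236 251,234,161 251,235,164 218,183,121 195,162,111 187,157,104 154,129,85 184,146,93 234,192,123 203,191,184 192,191,197 199,200,207 201,199,210 205,205,213 213,212,221 218,219,224 220,219,226 222,221,227 222,222,227 223,223,229 222,223,228 222,222,227 222,222,228 223,223,229 223,223,230 197,198,207 155,156,165 158,157,164 119,132,163 41,98,175 40,82,142
243 251,235,164 249,229,155 131,107,71 91,73,47 93,75,49 222,176,114 180,142,73 170,134,79 137,109,70 117,102,87 224,225,230 225,226,232 224,223,230 223,223,229 222,223,229 223,224,231 222,223,229 223,224,229 223,224,230 225,226,231 224,225,231 226,226,231 225,225,232 225,225,231 201,200,209 149,149,153 198,129,64 211,137,65 213,136,64 212,137,66
250 251,232,161 210,174,115 103,82,57 108,85,55 121,98,63 244,210,134 148,119,42 179,142,86 185,144,93 158,127,88 142,142,148 145,145,151 145,146,152 146,147,152 141,140,148 143,144,149 144,144,150 142,142,148 140,141,145 144,144,149 142,142,150 145,146,151 145,145,152 144,145,151 143,145,149 155,155,160 209,167,147 203,140,90 181,126,93 162,114,99
257 251,233,161 204,167,108 135,107,68 136,108,68 146,114,73 243,205,131 170,134,71 172,136,87 170,134,87 156,123,82 139,139,143 144,144,149 144,142,151 140,140,147 143,142,149 141,140,146 140,142,147 141,140,146 141,143,148 140,140,146 143,144,149 144,144,149 142,143,150 143,143,149 145,143,152 148,148,154 202,204,213 175,178,190 46,102,178 40,95,171
[(np.int32(267), [508.0, 255.0]), (np.int32(512), [613.0, 244.0]), (np.int32(129), [460.0, 268.0]), (np.int32(10), [500.0, 271.0]), (np.int32(18), [456.0, 289.0])]
[5]
```

The scoop is empty and yellow pixels show at the pot's far inside wall. Lowering back level the same way, so I can re-grip firmly and lay it flat.

Request:
apply_moves(plan=[-1,0,-1.3,-1.2,0,-1,0,-2.6,-2.6,0,-1,0,-3.8,-4,0,-1,0,-4.8,-5.6,0,-1,0,-5.7,-7.2,0,-1,0,-6.4,-8.9,0,-1,0,-7,-10.6,0,-1,0,-7.4,-12.4,0,-1,0,-7.4,-13.2,0,-1,0,-7.4,-13.6,0,-1,0,-7.4,-13.6,0])

```text
time_s: 59.35
eef_pos: [557.4, -541.0, 116.1]
tool_rot: [0.707, 0.707, 0.0, -0.0]
contact_force: [0.1, 1.1, 0.1]
width: 15.1
```

```bash
python3 chk.py; python3 -c "
from h import *
snap('wrist','e6');im=load('e6')['im'].astype(int); c=im[:,316]; o=(c[:,0]-c[:,2]>60); print(np.where(o[5:])[0][:1]+5, 'end', [r for r in range(250,330) if not o[r]][:1], 'width@150',np.ptp(np.where((im[150,250:390,0]-im[150,250:390,2])>60)[0]))"
```

```text
[0.17 1.72 0.69] 14.849998254961918 [ 557.7 -541.   116.8]
236 250,232,159 251,233,160 215,180,120 191,160,106 184,154,102 154,126,85 179,141,89 233,191,122 194,153,100 157,124,86 206,206,215 228,229,235 235,235,240 235,236,240 235,235,240 240,241,244 240,240,245 240,241,245 240,241,245 241,242,245 242,243,247 242,242,246 241,242,246 242,242,246 242,243,247 218,219,224 116,117,121 118,118,123 190,199,221 35,80,140
243 251,232,162 249,228,154 130,107,71 91,75,48 92,72,46 219,172,112 182,142,72 166,130,76 139,109,70 102,83,59 237,237,242 242,243,246 242,243,246 241,241,245 241,241,246 242,241,246 241,241,245 241,241,246 241,242,245 242,242,246 242,243,246 243,243,247 242,242,247 243,243,247 244,244,248 227,228,233 112,115,117 119,120,123 207,204,213 136,94,77
250 251,233,163 208,173,114 102,83,55 103,81,53 119,93,61 243,206,131 148,117,42 179,140,87 180,144,91 153,121,79 234,234,238 191,191,199 174,174,182 172,173,179 172,172,178 170,171,179 171,172,178 171,171,178 174,174,180 173,174,182 180,181,187 180,180,188 189,191,197 190,190,198 188,188,196 183,183,191 115,115,120 117,117,121 206,204,212 171,110,54
257 251,232,160 204,167,109 141,110,72 138,110,71 146,115,74 240,201,130 171,133,71 169,131,84 169,133,87 155,121,81 223,222,227 174,175,182 174,174,181 173,176,183 170,170,177 171,172,178 170,172,179 168,172,180 172,173,180 171,172,179 174,172,181 174,175,180 173,173,181 173,175,180 175,176,184 169,169,177 91,90,95 114,115,120 192,194,207 49,100,170
[(np.int32(291), [510.0, 255.0]), (np.int32(369), [619.0, 247.0])]
[51] end [302] width@150 37
```

Request:
apply_moves(plan=[-1,0,0.3,0,0,-1,0,1,0,0,-1,0,1.8,0,0,-1,0,2.6,0,0,-1,0,3.4,0,0,-1,0,4.2,0,0,-1,0,5,0,0,-1,0,5.8,0,0,-1,0,6.6,0.3,0,-1,0,7.4,0.5,0,-1,0,8.2,0.7,0,-1,0,8.6,0.8,0])

```text
time_s: 60.65
eef_pos: [557.5, -454.7, 124.8]
tool_rot: [0.707, 0.707, 0.0, 0.0]
contact_force: [0.2, -2.2, 1.7]
width: 14.5
```

```bash
python3 chk.py; python3 -c "
from h import *
snap('wrist','e7');im=load('e7')['im'].astype(int); c=im[:,316]; o=(c[:,0]-c[:,2]>60); print(np.where(o[5:])[0][:1]+5, 'end', [r for r in range(250,330) if not o[r]][:1], 'width@150',np.ptp(np.where((im[150,250:390,0]-im[150,250:390,2])>60)[0]))"
```

```text
[0.94 0.46 1.53] 14.548173735603902 [ 557.7 -454.3  124.8]
236 225,226,231 225,225,230 231,231,236 237,238,242 240,241,244 240,240,245 243,243,247 245,245,248 245,245,248 246,245,249 246,246,249 246,247,249 246,246,249 164,164,170 115,117,120 208,216,229 46,101,179 41,101,174 46,101,177 42,98,173 41,99,175 39,98,175 48,105,175 42,102,175 39,98,174 45,101,178 43,100,177 38,97,172 43,100,176 37,82,141
243 245,245,249 244,244,248 244,245,248 244,244,248 244,245,248 244,244,248 244,245,248 245,245,248 245,246,248 245,245,249 246,246,249 246,246,249 246,246,249 180,183,189 111,114,118 217,218,224 106,97,127 139,109,117 141,109,116 149,111,112 152,111,110 155,113,107 161,119,112 168,121,107 173,120,104 178,122,104 180,122,104 186,127,105 187,125,91 189,126,82
250 182,182,190 192,192,200 190,189,197 179,181,190 195,195,203 200,202,210 191,190,199 202,203,212 205,208,216 224,225,230 220,221,227 224,224,229 231,231,237 186,187,196 112,113,118 202,200,207 183,116,59 233,156,73 233,156,73 231,156,70 233,156,74 232,155,72 232,156,72 234,157,75 233,155,75 232,155,73 231,153,71 231,153,73 230,151,72 231,154,73
257 176,177,184 178,178,184 177,177,184 178,177,186 176,177,183 177,178,186 177,178,185 175,176,184 178,178,187 176,178,184 179,180,187 182,181,189 180,181,187 150,150,157 104,103,107 190,192,204 54,106,179 40,99,176 45,102,180 42,100,177 38,97,173 37,101,176 39,99,174 53,108,174 41,99,175 43,101,177 42,101,176 39,98,175 43,103,180 40,96,169
[(np.int32(74), [459.0, 235.0]), (np.int32(543), [576.0, 248.0]), (np.int32(174), [458.0, 267.0]), (np.int32(49), [516.0, 271.0]), (np.int32(19), [454.0, 289.0])]
[53] end [302] width@150 35
```

Request:
apply_moves(plan=[-0.5,0,0,0,0,-0.5,0,0,0,0,-0.5,0,0,0,0,-0.5,0,0,0,0])

```text
time_s: 61.15
eef_pos: [556.9, -455.8, 124.1]
tool_rot: [0.707, 0.707, -0.0, -0.0]
contact_force: [-0.3, -0.1, 0.5]
width: 21.3
```

```bash
python3 cmp.py e7 e8
```

```text
[-0.37  0.65 -0.2 ] 21.45557252005825 [ 557.  -455.8  124.1]
rear [ 1.3 -2.2] 0.98
front [ 1.3 -4.3] 0.81
handle [ 1.1 -1.3] 0.89
```

Request:
apply_moves(plan=[-0.3,0,0,0,0,-0.3,0,0,3,0,-0.3,0,0,6,0,-0.3,0,4,6,0,-0.3,0,8.85,6,0,-0.3,0,8.85,6,0,-0.3,0,8.85,6,0,-0.3,0,8.85,3,0,-0.3,0,8.85,0,0,-0.3,0,8.85,-1.6,0,-0.3,0,8.85,-1.6,0,-0.3,0,8.85,-1.6,0])

```text
time_s: 62.4
eef_pos: [557.1, -368.2, 109.1]
tool_rot: [0.707, 0.707, -0.0, 0.0]
contact_force: [0.4, -0.7, 1.2]
width: 30.4
```

Request:
apply_moves(plan=[-1,0,0,0,0,-1,0,0,0,0,-1,0,0,0,0,-1,0,0,0,0,-1,0,0,0,0,-1,0,0,0,0,-1,0,0,0.5,0,-1,0,0,1.5,0,-1,0,0,3,0,-1,0,0,4.5,0,-1,0,0,4.5,0])

```text
time_s: 63.5
eef_pos: [558.2, -368.2, 156.6]
tool_rot: [0.707, 0.707, 0.001, 0.002]
contact_force: [-0.0, 0.4, -1.7]
width: 15.6
```

```bash
python3 cmp.py b0 e9; python3 -c "
from h import *
for n in('b0','e9'):
  im=load(n)['im'].astype(int); c=im[:,316]; o=(c[:,0]-c[:,2]>60); print(np.where(o[100:])[0][:1]+100)"
```

```text
[-0.23  0.02 -1.7 ] 15.749403529633987 [ 557.8 -367.7  155.1]
rear [-12.1  26. ] 0.07
front [-0.5  3.2] 0.39
handle [-17.7  -8.1] 0.06
[268]
[264]
```

Request:
apply_moves(plan=[-1,0,3,0,0,-1,0,8,0,0,-1,0,13,0,0,-1,0,18,0,0,-1,0,23,0,0,-1,0,28,0,0,-1,0,33,0,0,-1,0,38,0,0,-1,0,43,0,0,-1,0,46.8,0,0,-1,0,46.8,0,0,-1,0,46.8,0,0])

```text
time_s: 64.75
eef_pos: [556.7, 101.7, 152.8]
tool_rot: [0.706, 0.708, -0.001, -0.0]
contact_force: [-0.8, -1.0, -2.0]
width: 16.0
```

Request:
apply_moves(plan=[-1,0,0,-4,0,-1,0,0,-8,0,-1,0,0,-11,0,-1,0,0,-13,0,-1,0,0,-14,0,-1,0,0,-14.2,0,-1,0,0,-14.2,0,-1,0,0,-14.4,0,-1,0,0,-14.4,0])

```text
time_s: 65.65
eef_pos: [557.8, 101.0, 10.2]
tool_rot: [0.707, 0.707, 0.001, 0.0]
contact_force: [0.3, 0.0, -2.0]
width: 15.3
```

Request:
apply_moves(plan=[-1,0,0,-0.2,0,-1,0,0,-0.2,0,-1,0,0,-0.2,0])

```text
time_s: 65.95
eef_pos: [557.9, 101.0, 8.1]
tool_rot: [0.707, 0.707, 0.001, 0.0]
contact_force: [-1.6, -0.5, 5.3]
width: 15.8
```

Touchdown on the mat. Release, back off and take one final look.

Request:
apply_moves(plan=[-0.3,0,0,0,0,-0.3,0,0,0,0,-0.3,0,0,0,0,-0.3,0,0,2,0,-0.3,0,0,6,0,-0.3,0,0,11,0,-0.3,0,0,16,0,-0.3,0,5,19,0,-0.3,0,10,19,0,-0.3,0,15,19,0,-0.3,0,20,19,0,-0.3,0,20,19,0])

```text
time_s: 67.15
eef_pos: [554.5, 309.2, 196.1]
tool_rot: [0.704, 0.71, -0.0, -0.001]
contact_force: [-0.6, 0.8, -0.4]
width: 30.7
```

Request:
apply_moves(plan=[0,-3,5,4,0,0,-6,10,4,0,0,-9,15,4,0,0,-12,20,4,0,0,-12,20,4,0,0,-12,20,4,0,0,-12,20,4,0])

```text
time_s: 67.85
eef_pos: [436.1, 501.6, 236.6]
tool_rot: [0.706, 0.708, -0.001, 0.0]
contact_force: [0.3, -0.5, -0.8]
width: 44.0
```

```bash
python3 -c "
from h import *
x=snap('side','xf'); t=snap('top','tf')
o=np.zeros((600,800,3),np.uint8)
o[:350]=cv2.resize(t['image'][150:380,60:586],(800,350),interpolation=cv2.INTER_CUBIC)
o[350:,:400]=cv2.resize(t['image'][190:346,280+20:550],(400,250),interpolation=cv2.INTER_CUBIC)
o[350:,400:]=cv2.resize(t['image'][225:275,480:560],(400,250),interpolation=cv2.INTER_CUBIC)
o[350:,:400]=cv2.resize(x['image'][190:440,220:480+140],(400,250))
cv2.imwrite('pics/fin.png',o[...,::-1])"
```

```text
(no output)
```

View pics/fin.png

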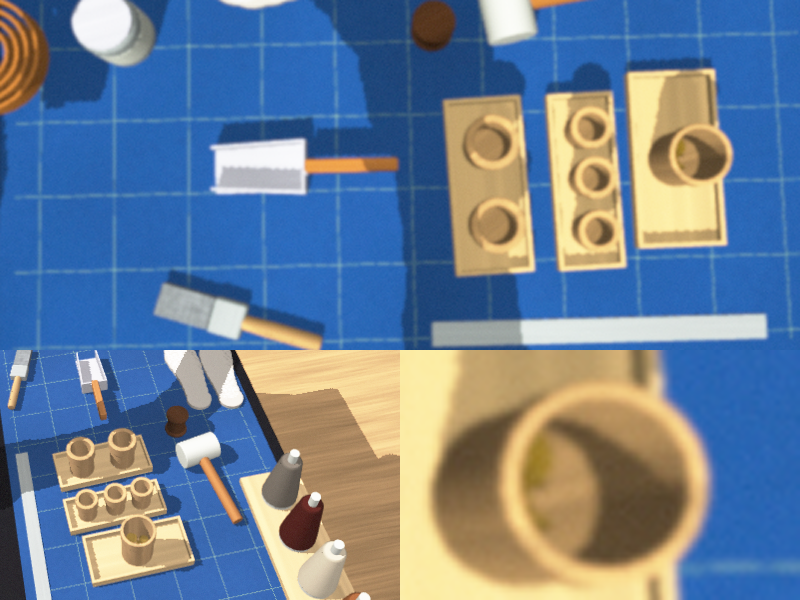

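The final picture shows the scoop empty and flat on the mat near (260,165), the pots in their trays and yellow studs inside the large pot, with none anywhere else. One quick check on the large pot's uprightness and the bystanders, then I hand in.

```bash
python3 -c "
from h import *
d=load('tf'); c=unproj(d,(521,250.4),101); print('pot rim c',c.round(1),'base left px if upright',proj(d,[c[0],c[1]+32.5,5]).round(1),'seen ~486.5')
a,b=[load(n)['im'] for n in('top0','tf')]
for n,(x0,y0,x1,y1) in dict(tin=(95,135,170,205),spool=(322,142,366,190),mallet=(366,115,500,185),brush=(155,325,280,388)).items():
  p,q=[np.float32(cv2.cvtColor(i[y0:y1,x0:x1],7)) for i in(a,b)]; r=cv2.phaseCorrelate(p,q,cv2.createHanningWindow(p.shape[::-1],5)); print(n,np.round(r[0],1),round(r[1],2))
print(ctrl.job_done())"
```

```text
pot rim c [ 555.9 -319.5  101. ] base left px if upright [[485.4 254.3]] seen ~486.5
tin [0.3 0.1] 0.72
spool [ 0.5 -0.2] 1.14
mallet [0.5 0.1] 0.95
brush [0.4 0. ] 0.97
the job is handed in; nothing more can be done
None
```

The job is handed in at about 68 s of robot time. All six pots are out of their nests and standing in their trays: the large one in the widest, two mediums in the middle one, three smalls in the narrowest. I carried the scoop to the large pot, tipped it about 40° so the studs slid in, and laid it back empty and flat on the mat, away from its original spot.

**Last checks:**
- **Pots and scoop:** the final pictures show the large pot upright, its base within about 1 px of where it should be. The scoop is empty and no stud is visible anywhere outside the pot.
- **Bystanders:** the glue tin, thread spool, mallet and brush have not visibly moved (0.5 px or less).
- **Studs not counted:** I counted four in the scoop before tipping, but in the pot I can only see part of them past its near wall.

**What went wrong or disagreed:**
- **Fingertip height:** the fingertips were about 15 mm above the reported tool point, not 14 mm below it as the interface text says. My first two grasps closed on nothing: one because I lifted too soon, the other because of this offset.
- **High force:** while finding that offset I pressed the closed fingertips on the top pot's rim with about 72 N. That is over the 40 N limit if fingertip contact counts as the gripper's body; the wrist force stayed under 120 N.
- **Scoop knocked:** the scoop was knocked aside during the run. I measured its position again before gripping it.

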